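# Close the cam-lock vice on a swage block

### The job

A steel swage block stands loose between the open jaws of the cam-lock drill vice: swing the lever with the red knob outward (clockwise seen from above) all the way to its stop, so that the cam turns to its low point and frees the sliding jaw. Then push the sliding jaw forward until the block is tight against the fixed jaw, and swing the lever back all the way to lock the jaw there. Do it all by pushing with the fingertips or the outside of the fingers: lift nothing, do not shove the jaw along while the cam is off its low point, and leave the other things on the bench where they are.

Things in the scene. Friction and masses are not known exactly. Their poses are not given: they have to be found in the camera images.
- vice: Bolted-down drill vice, dark grey-blue. Origin on the bench; +x forward from sliding to fixed jaw, +y towards the cam lock. Casting x -130 to 100 mm, foot 118 mm wide and 12 mm high, bed (under block and jaw) 90 mm wide at z 30 mm. Fixed jaw: x 60 to 96, y -43 to 43 mm, top at z 69 mm. The lug under the cam (x -91 to 1 mm) reaches y 111 mm, 12 mm high.
- fixed_face (a point): Centre of the fixed jaw's gripping face, in the vice frame at (60, 0, 50) mm.
- jaw (a joint): Sliding jaw, m: 0 = fully back (jaws 77 mm apart), grows as it is pushed to the fixed jaw (vice +x); 0.045 = the 32 mm block is tight between both jaws. Starts at 0 to 0.02. With the cam at its low point it slides with 3.5 N of friction (2 to 4 N more once it drags the block) and stays where left; with the cam on, a brake shoe holds it fast.
- jaw_back (a point): Centre of the flat upright back of the sliding jaw, where it is pushed: 86 mm wide (vice y -43 to 43 mm), up to 68 mm above the bench; this point is 50 mm above the bench, on the vice's centre line, at vice x = -52 mm + jaw travel. Behind it the bed is open and flat (30 mm high).
- jaw_front (a point): Centre of the sliding jaw's gripping face, 50 mm above the bench, at vice x = -17 mm + jaw travel.
- cam_lever (a joint): Cam and its lever, rad: 0 = locked stop (cam lobe on the brake shoe), grows clockwise seen from above to 1.75 = stop, cam at its low point, jaw free. In the vice frame the lever points to 150 deg (from +x towards +y: back and out) at 0, to 50 deg (forward and out) at 1.75. Starts at 0 to 0.12. Takes 1.5 N at the knob, 3 to 5 N below 0.4 rad; stays where left.
- cam_pivot (a point): Upright axis of the cam and lever, in the vice frame at (-45, 83, 30) mm.
- lever_knob (a point): Centre of the red upright knob on the lever's end, 80 mm from cam_pivot: 21 mm across, from 45 to 83 mm above the bench, this point at 65 mm. The lever bar below it is 13 mm wide with its top 38 mm above the bench.
- swage: Steel swage block, half-round grooves across its top, 32 (x) x 60 (y) x 34 mm high, about 0.45 kg, loose on the vice bed between the jaws, 3 to 10 mm off the fixed jaw, slightly askew; pushed by the jaw it slides and squares itself. Origin: centre of its underside; tight in the vice it is at vice x = 44 mm.
- flux_bottle: Bystander: glass bottle with blue cap, 44 mm across, 115 mm high; origin under its centre.
- file_block: Bystander: round wooden block 68 mm across, 45 mm high, with needle files standing in it to 130 mm; origin under its centre.
- finding_tub: Bystander: round clear tub with white lid, 76 mm across, 46 mm high; origin under its centre.
- hammer: Bystander: wood-handled hammer 230 mm long, lying; origin under its middle, handle to its -x.
- bangle: Bystander: brass bangle lying beside the vice, 66 mm across, 16 mm high; origin under its centre.
- ring_clamp: Bystander: wooden ring clamp lying beside the vice, 88 x 26 x 20 mm; origin under its centre.
- offcut_tray: Bystander: low clear tray of metal offcuts beside the fixed jaw, on the side of the lever, 100 x 75 x 22 mm; origin under its centre.
Not all that is in view belongs to the job. What is meant by the swage is not purple, and is the smaller of those in its own colour.

How it is judged:
On the way, in this order (a step that is already met when the one before it is completed fails the run):
1. the cam is turned to its low point (lever at least 1.55 rad from the locked stop) with the jaw still within 6 mm of where it stood (value of joint cam_lever above 1.55 rad and distance of jaw_back from where it was at the start of the episode below 0.006 m), for 0.2 s.
2. with the cam still at its low point, the sliding jaw is pushed until the block is tight (within 2 mm) (value of joint cam_lever above 1.4 rad and value of joint jaw above 0.043 m), for 0.2 s.
At the end, for the whole second after the job is handed in: The lever is back within 0.25 rad of its locked stop; the sliding jaw stands at its 45 mm travel (-2, +1.5 mm) with the swage block tight and square (0.06 rad) between the jaws, on the bed, within 20 mm of the vice's centre line, everything at rest (value of joint cam_lever below 0.25 rad and value of joint jaw between 0.043 and 0.0465 m and x of swage in the frame of vice between 0.0415 and 0.0465 m and y of swage in the frame of vice between -0.02 and 0.02 m and z of swage in the frame of vice between 0.027 and 0.034 m and angle between the x axis of swage and the x axis of vice, either way round below 0.06 rad and linear speed of swage below 0.01 m/s and velocity of joint cam_lever between -0.05 and 0.05 rad/s); the robot touches nothing.
It fails at once if the jaw is shoved along while the cam is off its low point (more than 6 mm from its start, short of the block's tight position, lever below 1.2 rad) (distance of jaw_back from where it was at the start of the episode above 0.006 m and value of joint jaw below 0.04 m and value of joint cam_lever below 1.2 rad).
It fails at once if the swage block is lifted off the vice bed (more than 8 mm) or tipped (z of swage in the frame of vice above 0.038 m or angle between swage's own z axis and vertical above 0.35 rad).
It fails at once if a bystander is moved by more than 20 mm, lifted or knocked over (distance of any of flux_bottle, file_block, finding_tub, hammer, bangle, ring_clamp, offcut_tray from where it was at the start of the episode above 0.02 m or angle between any of flux_bottle, file_block, finding_tub, hammer, bangle, ring_clamp, offcut_tray's own z axis and vertical above 0.4 rad).
It also fails if it takes over 67 s, if anything falls off the work surface, if the arm or the gripper's body presses on something with over 40 N, if the wrist force passes 120 N, or if a joint passes its speed limit or range.

### The arm

A 7-joint arm with a two-finger parallel gripper is mounted at the origin on the work surface. World frame = base frame: x ahead of the robot, y to its left, z up, the work surface at z = 0. Lengths are in m, angles in rad, forces in N, time in s.
With the tool pointing down it reaches from about 0.425 to 1.025 m from the base axis. Payload 9.4 kg.
Tool frame: the origin (TCP) lies midway between the tips of the shut fingers; the grasp point (between the pads) lies 19 mm behind it; z points along the fingers, x is the direction in which the jaws open and shut, and the axes are right-handed (so a half turn about z gives the same grasp; the last joint's range is limited). The gripper opens to 93 mm and grips with 3 to 60 N. Pads are 15 mm wide; open, the fingers measure 128 mm over their backs; the gripper's body (75 mm by 188 mm) begins 65 mm behind the grasp point.
Start: joints at [-1.292, 0.599, -0.003, 1.599, 0.002, 0.943, -0.08], TCP at [0.253, 0.68, 0.181] pointing down, gripper open.
Joint ranges: [-2.57, 2.57], [-0.35, 1.97], [-1.29, 1.29], [0.11, 2.56], [-1.05, 4.19], [0.11, 1.86], [-2.63, 2.63]. Speed limits (rad/s): [2.22, 2.22, 3.01, 3.01, 3.14, 3.14, 3.14].

### API

Orientations are given as a 3x3 rotation matrix whose columns are the frame's x, y, z axes.
In Python, from rig import robot, cams gives the robot as it stands.
- The arm moves only by the shell command python3 -m handwheel 'ROWS' [FORCE]. ROWS is JSON, a list of rows, each an object of numbers: "tx", "ty", "tz": the shift along the world's x, y, z in m; "spin": the turn about the world's z in degrees; "fingers": the finger opening in m, from 0 to 0.093. In form: [{"tx": .., "ty": .., "tz": .., "spin": .., "fingers": ..}, ...]. A call has exactly 5 rows; each row is the pose to reach, as a shift and turn from the pose commanded when the call began; what a row does not reach only later rows make up. A row lasts 1/10 s, in which the tool goes at most 50 mm and 8.59 degrees, less where a joint would pass 70% of its speed; a pose out of reach is approached as far as the arm can. A call with a gripper value outside its range is refused whole. The fingers move at their own pace and stop on an object; FORCE is the grip in N (left out, the last holds). Time passes only in rows, so rows that repeat a pose let the fingers close, or fill a call up. It gives the time, the measured TCP pose, the force and the opening at its end, in the units of the state.
- robot.get_state(): the state, without advancing time (a new reading comes with each control period).
- cams.camera(name): name is "scene" or "side" or "wrist"; returns the picture (420x560x3 uint8, red, green, blue); there is no depth.
- cams.camera_model(name): a dict with "fovy" (degrees; the focal length in pixels is half the picture's height over the tangent of half this angle, whatever the lens; pixels are square), "cx", "cy" (the principal point, pixels), "rvec" (rotation vector, rad) and "tvec" (3), from world to camera coordinates, as OpenCV has them. Camera axes: x right, y down, z forward; pixel columns grow to the right and rows downward; lengths in m; the calibration is good to about 2 mm. A picture is of the moment at which its call begins: read the wrist's pose just before it. camera_model takes no time and is no camera call; for the wrist camera it gives the pose at the moment of the call.
- robot.sign_off(): hands the job in, once; it reports no verdict.
The state is a dict: "time_s": time; "joint_positions": joint angles; "joint_vel": joint speeds; "effort": joint torques, N m; "ee_pos": TCP position; "eef_rot": TCP orientation; "contact_force": force on the tool from outside, world axes, zero at the start; "wrist_torque": the same for the moment, N m; "width": opening from 0.0 (shut) to 1.0 (fully open).
Only numpy, scipy, OpenCV 4.12 (cv2) and the standard library are available. Lean on these libraries where they do the work, as an engineer would, in place of code of your own. Each camera call takes 0.05 s, during which the arm holds its last target.

## Working session

There is one attempt and no reset: what is moved stays moved. The work goes in short steps, Python scripts to look and compute and a shell command to move; the robot and the scene stay as the last step left them, time stands still between calls to the robot, and variables do not carry over. Pictures are saved under pics/ and viewed, and the job is handed in when it is done.

```bash
ls; mkdir -p pics; python3 - <<'E'
from rig import robot,cams
import cv2
for n in ("scene","side","wrist"):
    im=cams.camera(n); cv2.imwrite(f"pics/{n}0.png",im[:,:,::-1]); print(n,cams.camera_model(n))
s=robot.get_state(); print(s)
E
```

```text
pics
scene {'fovy': 50.637439178894596, 'cx': 281.0696804026904, 'cy': 206.41421765059494, 'rvec': array([ 2.18743678,  1.41247383, -0.45252621]), 'tvec': array([-0.29486594, -0.43503975,  1.803954  ])}
side {'fovy': 57.86713730846273, 'cx': 277.3341116369824, 'cy': 207.45480751166934, 'rvec': array([ 2.19320911, -0.43245935,  0.19887137]), 'tvec': array([-0.57324928,  0.20986638,  0.84830115])}
wrist {'fovy': 66.39988995896984, 'cx': 279.6522437376669, 'cy': 209.3504801726977, 'rvec': array([-2.38476754, -1.65939451, -0.22719964]), 'tvec': array([-0.72463832, -0.03315471,  0.39231297])}
{'time_s': 0.15, 'joint_positions': array([-1.29168015,  0.59993806, -0.00251795,  1.59991685,  0.00176405,
        0.942927  , -0.07979083]), 'joint_vel': array([-6.96911075e-04, -3.12991542e-03, -2.70130258e-03, -1.80046136e-03,
       -6.44130873e-04,  9.68789022e-06,  1.83293181e-04]), 'effort': array([ 3.21454347e-03, -7.65583634e+01,  1.49933450e+00, -2.52561665e+01,
       -5.23008965e-02,  1.49102882e-02,  6.88140540e-05]), 'ee_pos': array([0.25243344, 0.67920074, 0.18017158]), 'eef_rot': array([[ 3.48331589e-01,  9.37371326e-01, -3.18890450e-04],
       [ 9.37370634e-01, -3.48331721e-01, -1.14342630e-03],
       [-1.18289468e-03,  9.93729562e-05, -9.99999295e-01]]), 'contact_force': array([ 0.01837918,  0.13978417, -0.67419247]), 'wrist_torque': array([-0.02106478,  0.00878958, -0.05276508]), 'width': 0.999683880670901}
```

View pics/scene0.png

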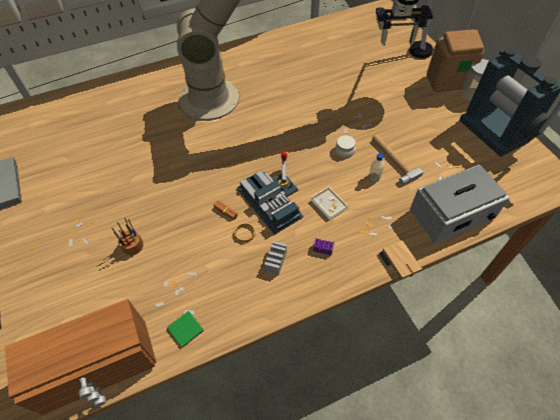

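View pics/side0.png

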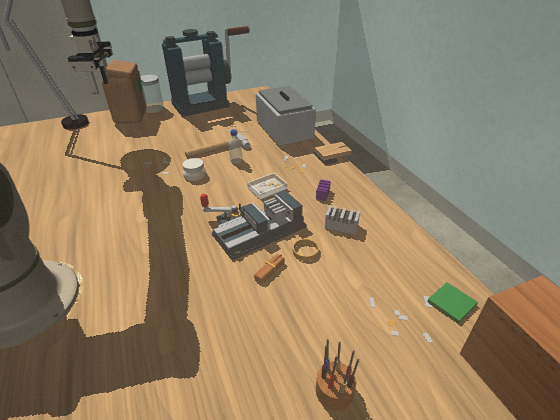

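View pics/wrist0.png

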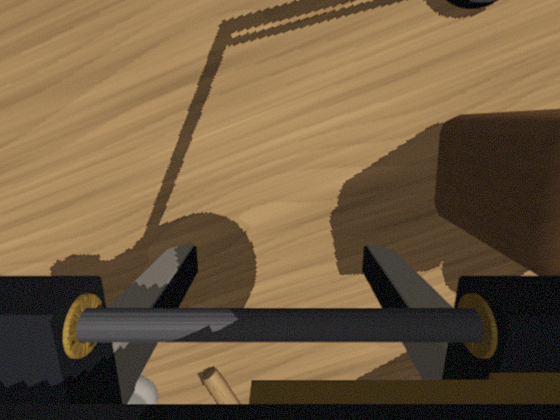

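Candidates for the swage: a grey grooved block in the vice (scene ~275,203), a larger grey grooved block on the bench (275,258) and a purple one (323,247). By the description it is the grey one in the vice. I'll check that in close crops.

```bash
cat > h.py <<'E'
import numpy as np,cv2
from rig import robot,cams
def K(m): 
    f=210/np.tan(np.radians(m['fovy'])/2); return np.array([[f,0,m['cx']],[0,f,m['cy']],[0,0,1]])
def proj(m,P): return cv2.projectPoints(np.asarray(P,float).reshape(-1,3),m['rvec'],m['tvec'],K(m),None)[0].reshape(-1,2)
def back(m,uv,z):
    R=cv2.Rodrigues(m['rvec'])[0]; c=-R.T@m['tvec']; d=R.T@np.linalg.inv(K(m))@np.array([uv[0],uv[1],1.]); return c+d*(z-c[2])/d[2]
def v2w(p,P):
    x,y,t=p; P=np.asarray(P,float).reshape(-1,3); c,s=np.cos(t),np.sin(t)
    return np.c_[x+c*P[:,0]-s*P[:,1],y+s*P[:,0]+c*P[:,1],P[:,2]]
E
python3 - <<'E'
import cv2
a=cv2.imread("pics/scene0.png")[140:280,200:360]; cv2.imwrite("pics/sc_crop.png",cv2.resize(a,None,fx=5,fy=4.2857*1,interpolation=cv2.INTER_CUBIC) if 0 else cv2.resize(a,None,fx=4.25,fy=4.25,interpolation=cv2.INTER_CUBIC))
a=cv2.imread("pics/side0.png")[165:295,190:370]; cv2.imwrite("pics/si_crop.png",cv2.resize(a,None,fx=4.25,fy=4.25,interpolation=cv2.INTER_CUBIC))
E
```

```text
(no output)
```

View pics/sc_crop.png

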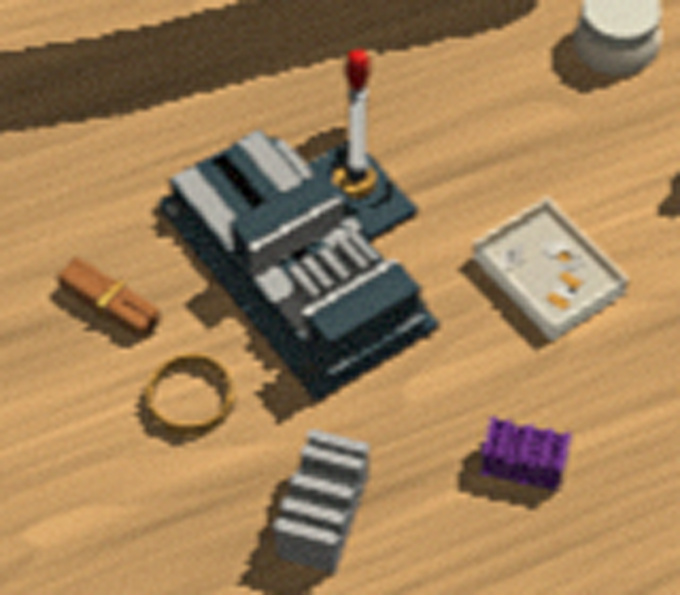

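View pics/si_crop.png

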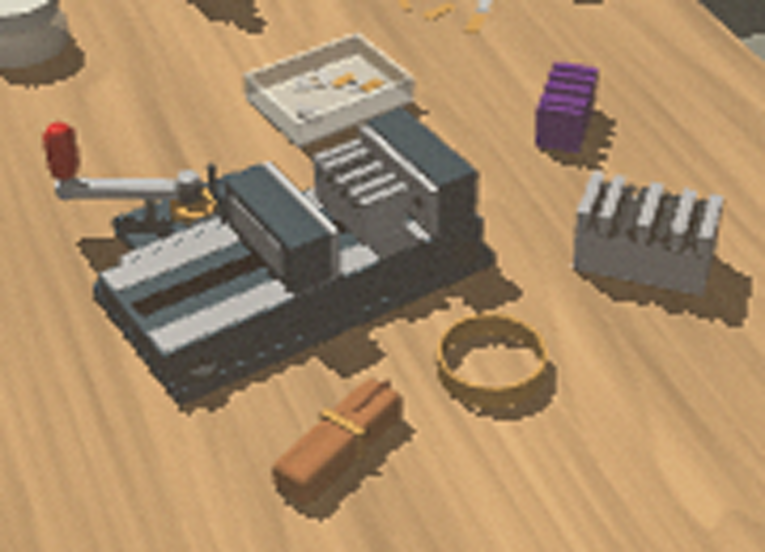

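The swage is the small grey grooved block between the jaws (scene ~275,203). The larger grey block and the purple one lie outside. Next I fit the vice pose.

```bash
cat > fit.py <<'E'
from h import *
from scipy.optimize import least_squares
ms,mi=cams.camera_model('scene'),cams.camera_model('side')
sc=lambda u,v:(200+u/4.25,140+v/4.25)
si=lambda u,v:(190+u/4.25,165+v/4.25)
obs=[(ms,(100,-59,0),sc(318,397)),(ms,(100,59,12),sc(438,322)),(ms,(-130,-59,12),sc(162,203)),
(ms,(60,43,69),sc(392,262)),(ms,(96,43,69),sc(420,285)),(ms,(96,-43,69),sc(320,340)),(ms,(60,-43,69),sc(303,310)),
(mi,(-130,-59,0),si(182,403)),(mi,(100,-59,0),si(493,265)),(mi,(96,-43,69),si(478,178)),(mi,(96,43,69),si(412,112)),(mi,(60,-43,69),si(437,200)),(mi,(60,43,69),si(362,130)),(mi,(1,111,12),None)]
obs=[o for o in obs if o[2]]
def res(p): return np.concatenate([proj(m,v2w(p,np.array(P)/1000))[0]-uv for m,P,uv in obs])
x0=back(ms,(270,200),0.03); print(x0)
best=None
for t in np.linspace(-3,3,9):
    r=least_squares(res,[x0[0],x0[1],t],loss='soft_l1'); 
    if best is None or r.cost<best.cost: best=r
p=best.x; print(p,np.degrees(p[2]),best.cost); print(res(p).reshape(-1,2).round(1))
# knob triangulate
def tri(a,b):
    def f(P): return np.r_[proj(ms,P)[0]-a,proj(mi,P)[0]-b]
    r=least_squares(f,[*x0[:2],.06]); return r.x,np.abs(r.fun).max()
def w2v(P): 
    c,s=np.cos(p[2]),np.sin(p[2]); d=P[:2]-p[:2]; return np.r_[c*d[0]+s*d[1],-s*d[0]+c*d[1],P[2]]*1000
if __name__=='__main__':
    k,e=tri(sc(358,70),si(61,152)); print('knob',k,e); kv=w2v(k); print(kv, np.degrees(np.arctan2(kv[1]-83,kv[0]+45)),np.hypot(kv[1]-83,kv[0]+45))
    # jaw back top corners
    for n,a,b in (('jawback-y',sc(237,203),si(287,293)),):pass
    for n,uv in (('sb -y',sc(247,245)),('front-ish +y',sc(340,197))): print(n,w2v(back(ms,uv,.068)))
    for n,uv in (('s backtop -y',si(287,250)),('s backtop +y',si(218,185)),('s fronttop -y',si(337,237)),('s fronttop +y',si(275,165))): print(n,w2v(back(mi,uv,.068)))
    for n,uv in (('tub',(345,152)),('bottle',(376,178))): print(n,back(ms,uv,.0))
E
python3 fit.py
```

```text
[0.58481231 0.02128841 0.03      ]
[0.59049632 0.02285516 0.176108  ] 10.090245027985429 15.06085285251373
[[-1.6  2.3]
 [-0.1  0.6]
 [-1.8 -1. ]
 [-0.1 -1.2]
 [-0.2  1. ]
 [ 0.9  0.9]
 [-1.4  0.1]
 [-1.1  0.3]
 [ 1.2  0. ]
 [ 0.9 -2.1]
 [-1.3 -2.2]
 [-0.7 -2.7]
 [-0.4 -2.3]]
knob [0.45562857 0.13147927 0.0594324 ] 0.44446392366802456
[-113.75090841  130.5727299    59.43240233] 145.31839925440548 83.60533498199696
sb -y [-12.32314623 -40.99129893  68.        ]
front-ish +y [-9.98550315 43.06448178 68.        ]
s backtop -y [-44.44637938 -43.98704235  68.        ]
s backtop +y [-49.37829736  33.23871592  68.        ]
s fronttop -y [-13.59288552 -49.66826137  68.        ]
s fronttop +y [-9.69658361 31.96980444 68.        ]
tub [0.4802876  0.36618412 0.        ]
bottle [0.63266281 0.40661812 0.        ]
```

```bash
python3 -m handwheel '[{"tx":0.018,"ty":-0.043,"tz":0.015,"spin":-8,"fingers":0},{"tx":0.036,"ty":-0.086,"tz":0.03,"spin":-16,"fingers":0},{"tx":0.054,"ty":-0.129,"tz":0.045,"spin":-24,"fingers":0},{"tx":0.072,"ty":-0.172,"tz":0.06,"spin":-32,"fingers":0},{"tx":0.09,"ty":-0.215,"tz":0.075,"spin":-40,"fingers":0}]'
python3 -m handwheel '[{"tx":0.018,"ty":-0.043,"tz":0.01,"spin":-8,"fingers":0},{"tx":0.036,"ty":-0.086,"tz":0.02,"spin":-16,"fingers":0},{"tx":0.054,"ty":-0.129,"tz":0.03,"spin":-24,"fingers":0},{"tx":0.072,"ty":-0.172,"tz":0.04,"spin":-32,"fingers":0},{"tx":0.09,"ty":-0.215,"tz":0.05,"spin":-40,"fingers":0}]'
python3 -m handwheel '[{"tx":0.01,"ty":-0.035,"tz":0.01,"spin":-4,"fingers":0},{"tx":0.02,"ty":-0.07,"tz":0.02,"spin":-7,"fingers":0},{"tx":0.03,"ty":-0.105,"tz":0.02,"spin":-10,"fingers":0},{"tx":0.03,"ty":-0.105,"tz":0.02,"spin":-10,"fingers":0},{"tx":0.03,"ty":-0.105,"tz":0.02,"spin":-10,"fingers":0}]'
python3 - <<'E'
from h import *
m=cams.camera_model('wrist'); cv2.imwrite('pics/w1.png',cams.camera('wrist')[:,:,::-1]); np.save('w1.npy',np.r_[m['rvec'],m['tvec']]); s=robot.get_state(); print(s['time_s'],s['joint_positions'],s['ee_pos'])
E
```

```text
time_s: 0.65
ee_pos: [0.3429, 0.4627, 0.2562]
eef_rot: [[0.872, 0.489, -0.0], [0.489, -0.872, -0.0], [-0.0, -0.0, -1.0]]
contact_force: [0.7, 0.0, 0.4]
width: 0.617
time_s: 1.15
ee_pos: [0.4328, 0.2477, 0.3063]
eef_rot: [[0.983, -0.186, -0.0], [-0.186, -0.983, 0.0], [-0.0, -0.0, -1.0]]
contact_force: [0.7, 0.3, 0.6]
width: 0.189
time_s: 1.65
ee_pos: [0.4625, 0.1442, 0.3258]
eef_rot: [[0.937, -0.349, -0.0], [-0.349, -0.937, 0.0], [-0.0, -0.0, -1.0]]
contact_force: [-0.5, 0.4, 0.0]
width: 0.006
1.7 [-0.87768371  0.15678517  0.54029283  1.96356715 -0.09339645  1.04546352
 -0.65085744] [0.46225012 0.1451909  0.32567772]
```

View pics/w1.png

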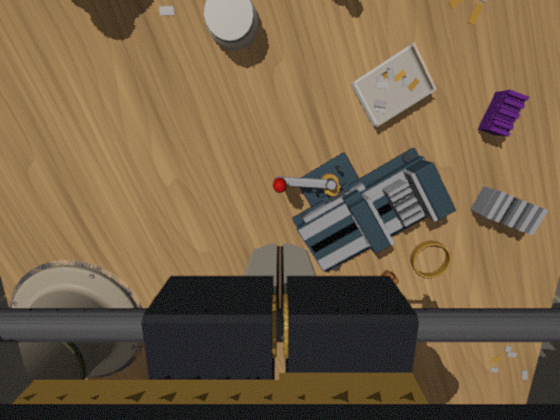

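Wrist view: knob at (280,185), cam at (331,185), and the vice runs from (294,220) to (454,210) with the swage at ~(403,203). I'll zoom in to refine.

```bash
python3 - <<'E'
import cv2
a=cv2.imread("pics/w1.png")[140:280,265:465]; cv2.imwrite("pics/w1c.png",cv2.resize(a,None,fx=4,fy=4,interpolation=cv2.INTER_CUBIC))
E
```

```text
(no output)
```

View pics/w1c.png

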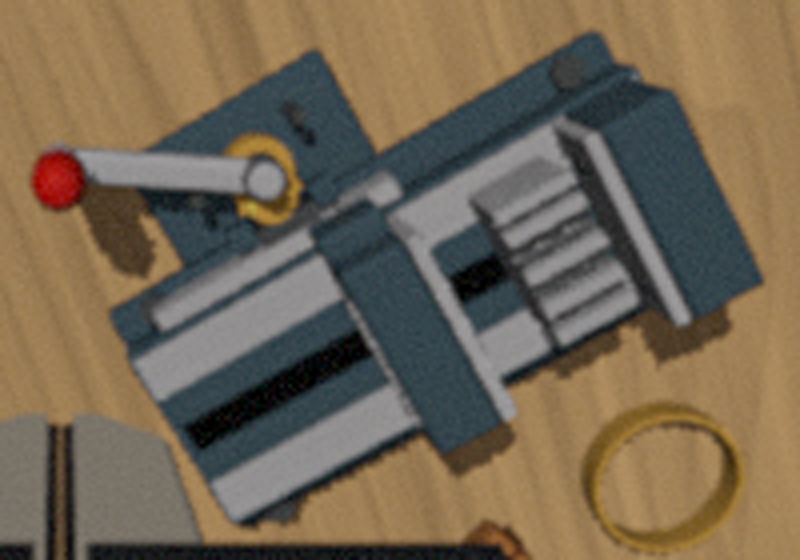

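```bash
cat > fit2.py <<'E'
from fit import *
w=np.load('w1.npy'); mw=dict(cams.camera_model('wrist')); mw['rvec'],mw['tvec']=w[:3],w[3:]
wc=lambda u,v:(265+u/4-.4,140+v/4-.4)
so=[(mw,(1,111,12),wc(317,50)),(mw,(-130,59,12),wc(113,312)),(mw,(100,59,12),wc(598,32)),(mw,(96,-43,69),wc(762,280)),(mw,(96,43,69),wc(665,95)),
(mw,(60,-43,69),wc(687,325)),(mw,(60,43,69),wc(560,125)),(mw,(-130,45,30),wc(130,352)),(mw,(-130,-45,30),wc(238,522))]
def fit(ob): 
    f=lambda q: np.concatenate([proj(m,v2w(q,np.array(P)/1000))[0]-uv for m,P,uv in ob]); r=least_squares(f,p,loss='soft_l1'); return r.x,f(r.x).reshape(-1,2).round(1)
a,ra=fit(so); b,rb=fit(so+obs)
print(a,np.degrees(a[2]));print(ra.tolist()); print(b,np.degrees(b[2])); print(rb.tolist())
np.save('p.npy',b)
import fit as F
for q in (a,b):
    F.p=q
    k=back(mw,wc(57,180),.080); kv=w2v(k); print('knob',k,kv,np.degrees(np.arctan2(kv[1]-83,kv[0]+45)),np.hypot(kv[1]-83,kv[0]+45))
    print('pivot',w2v(back(mw,wc(264,180),.045)))
    for n,uv in (('jb+',(335,270)),('jb-',(448,450)),('jf-',(515,412)),('jf+',(375,205))): print(n,w2v(back(mw,wc(*uv),.068)).round(1))
    for n,uv in (('sw',(472,205)),('sw',(555,155)),('sw',(640,300)),('sw',(555,350))): print(n,w2v(back(mw,wc(*uv),.064)).round(1))
E
python3 fit2.py | sed -n '/^\[0/,$p'
```

```text
[0.58481231 0.02128841 0.03      ]
[0.59049632 0.02285516 0.176108  ] 10.090245027985429 15.06085285251373
[[-1.6  2.3]
 [-0.1  0.6]
 [-1.8 -1. ]
 [-0.1 -1.2]
 [-0.2  1. ]
 [ 0.9  0.9]
 [-1.4  0.1]
 [-1.1  0.3]
 [ 1.2  0. ]
 [ 0.9 -2.1]
 [-1.3 -2.2]
 [-0.7 -2.7]
 [-0.4 -2.3]]
[0.58923151 0.02370292 0.20132417] 11.535025502171951
[[0.1, -1.1], [-2.0, 1.2], [0.2, -1.9], [1.7, -0.5], [1.8, -3.2], [-1.7, 0.4], [5.3, 2.5], [-1.4, 1.3], [-1.3, 0.9]]
[0.58958938 0.02318754 0.19658734] 11.263624618375282
[[0.7, -1.1], [-1.7, 1.0], [0.8, -1.5], [2.0, 0.1], [2.4, -2.8], [-1.4, 0.9], [5.8, 2.8], [-1.2, 1.2], [-1.2, 0.9], [-0.9, 2.0], [0.1, -0.2], [-2.3, -0.6], [0.1, -1.8], [0.2, 0.2], [1.6, 0.6], [-1.0, -0.1], [-0.5, 0.7], [0.7, -0.5], [0.4, -2.6], [-2.3, -2.4], [-1.1, -3.1], [-1.3, -2.5]]
knob [0.45652469 0.13058775 0.08      ] [-108.65306137  131.26301835   80.        ] 142.82987142000533 79.88135678051034
pivot [-44.91270225  83.16113071  45.        ]
jb+ [-39.9  45.2  68. ]
jb- [-37.5 -42.   68. ]
jf- [ -8.3 -41.5  68. ]
jf+ [-15.5  59.3  68. ]
sw [15.4 38.9 64. ]
sw [49.9 39.6 64. ]
sw [ 52.7 -27.8  64. ]
sw [ 16.6 -28.9  64. ]
knob [0.45652469 0.13058775 0.08      ] [-109.52392597  131.32223245   80.        ] 143.1703095313724 80.61250009649724
pivot [-45.5564319   83.52281115  45.        ]
jb+ [-40.4  45.6  68. ]
jb- [-37.6 -41.6  68. ]
jf- [ -8.4 -41.   68. ]
jf+ [-16.1  59.8  68. ]
sw [15.  39.5 64. ]
sw [49.4 40.4 64. ]
sw [ 52.6 -27.   64. ]
sw [ 16.5 -28.2  64. ]
```

```bash
python3 -m handwheel '[{"tx":-0.01,"ty":-0.02,"tz":-0.04,"spin":-3},{"tx":-0.019,"ty":-0.042,"tz":-0.08,"spin":-5},{"tx":-0.019,"ty":-0.042,"tz":-0.125,"spin":-5},{"tx":-0.019,"ty":-0.042,"tz":-0.17,"spin":-5},{"tx":-0.019,"ty":-0.042,"tz":-0.2,"spin":-5}]'
python3 - <<'E'
from h import *
m=cams.camera_model('wrist'); cv2.imwrite('pics/w2.png',cams.camera('wrist')[:,:,::-1]); 
cv2.imwrite('pics/s2.png',cv2.resize(cams.camera('side')[120:330,140:420,::-1],None,fx=2.5,fy=2.5))
np.save('w2.npy',np.r_[m['rvec'],m['tvec']]); s=robot.get_state(); print(s['time_s'],s['joint_positions'],s['ee_pos'])
E
```

```text
1.8 [-0.8786698   0.15722148  0.53989496  1.96344677 -0.09330389  1.04548151
 -0.65081034] [0.46212462 0.14582858 0.32553146]$[0]: bad value
```

View pics/w2.png

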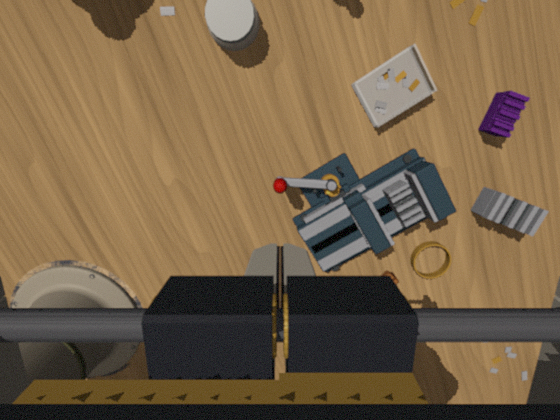

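View pics/s2.png

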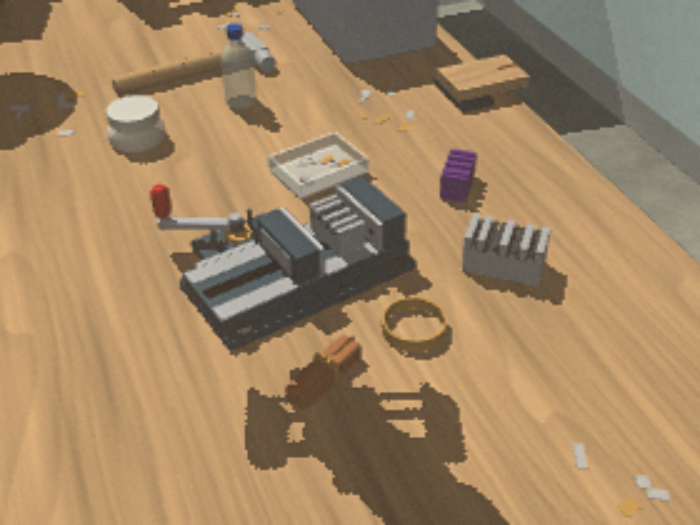

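The move was refused because the fingers key was missing, so nothing moved and the scene is unchanged. I'll repeat it with all the keys.

```bash
python3 -m handwheel '[{"tx":-0.01,"ty":-0.02,"tz":-0.04,"spin":-3,"fingers":0},{"tx":-0.019,"ty":-0.042,"tz":-0.08,"spin":-5,"fingers":0},{"tx":-0.019,"ty":-0.042,"tz":-0.125,"spin":-5,"fingers":0},{"tx":-0.019,"ty":-0.042,"tz":-0.17,"spin":-5,"fingers":0},{"tx":-0.019,"ty":-0.042,"tz":-0.2,"spin":-5,"fingers":0}]'
python3 - <<'E'
from h import *
m=cams.camera_model('wrist'); cv2.imwrite('pics/w3.png',cams.camera('wrist')[:,:,::-1]); 
cv2.imwrite('pics/s3.png',cv2.resize(cams.camera('side')[120:330,140:420,::-1],None,fx=2.5,fy=2.5))
np.save('w3.npy',np.r_[m['rvec'],m['tvec']]); s=robot.get_state(); print(s['time_s'],s['joint_positions'],s['ee_pos'])
E
```

```text
time_s: 2.3
ee_pos: [0.4422, 0.1033, 0.1232]
eef_rot: [[0.904, -0.427, -0.002], [-0.427, -0.904, -0.001], [-0.002, 0.002, -1.0]]
contact_force: [0.2, -0.5, -0.3]
width: 0.004
2.4 [-0.68152894  0.40333278  0.44477734  2.27697892 -0.33901741  0.5289091
 -0.41296456] [0.44127095 0.10284378 0.12277362]
```

View pics/w3.png

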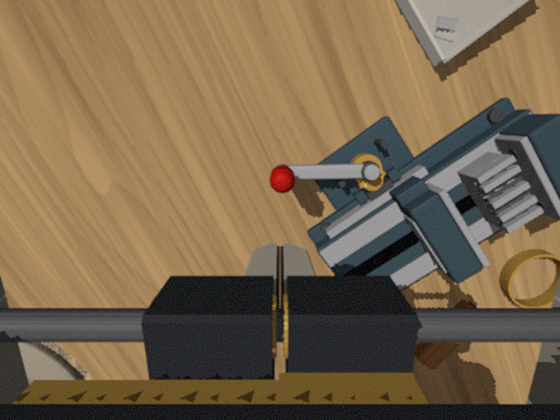

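View pics/s3.png

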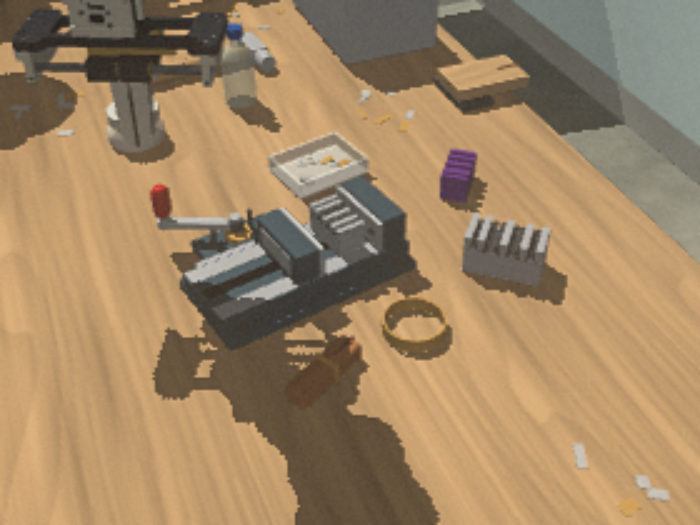

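Wrist view: knob at (282,179), straight ahead of the fingertips (280,247). In the side view the way down is clear.

```bash
cat > way.py <<'E'
from h import *
p=np.array([.5893,.0236,.200])
def row(th,side,d=18,over=0):
    # side=-1: pusher trailing for clockwise; +1 for return
    t=np.radians(th); k=np.array([-45+80*np.cos(t),83+80*np.sin(t)]); u=np.array([np.sin(t),-np.cos(t)])
    c=k+side*(d-over)*u; w=v2w(p,[c[0]/1000,c[1]/1000,.05])[0]
    return w[0],w[1],np.degrees(np.arctan2(u[1],u[0])+p[2])
if __name__=='__main__':
    w=np.load('w3.npy'); m=dict(cams.camera_model('wrist')); m['rvec'],m['tvec']=w[:3],w[3:]
    print(back(m,(282,179),.079), v2w(p,[-.045,.083,0]))
    # cmd at start of sweep
    for th in (143,138,130,120,110,100,90,80,70,60,50): print(th,np.round(row(th,-1),4))
    print('ret')
    for th in (50,60,70,80,90,100,110,120,130,140,150): print(th,np.round(row(th,1),4))
E
python3 way.py
```

```text
[0.45707804 0.12984082 0.079     ] [[0.52870745 0.09600541 0.        ]]
143 [ 0.4488  0.1143 64.4592]
138 [ 0.4507  0.1212 59.4592]
130 [ 0.4549  0.1318 51.4592]
120 [ 0.4623  0.144  41.4592]
110 [ 0.4716  0.1549 31.4592]
100 [ 0.4827  0.1639 21.4592]
90 [ 0.4952  0.1708 11.4592]
80 [0.5087 0.1755 1.4592]
70 [ 0.5228  0.1778 -8.5408]
60 [  0.5371   0.1776 -18.5408]
50 [  0.5511   0.1749 -28.5408]
ret
50 [  0.5827   0.1577 -28.5408]
60 [  0.5712   0.1661 -18.5408]
70 [ 0.5584  0.1724 -8.5408]
80 [0.5447 0.1764 1.4592]
90 [ 0.5305  0.178  11.4592]
100 [ 0.5162  0.177  21.4592]
110 [ 0.5023  0.1736 31.4592]
120 [ 0.4892  0.1679 41.4592]
130 [ 0.4773  0.1599 51.4592]
140 [ 0.467   0.15   61.4592]
150 [ 0.4586  0.1385 71.4592]
```

```bash
python3 -m handwheel '[{"tx":0,"ty":0,"tz":-0.04,"spin":0,"fingers":0},{"tx":0,"ty":0,"tz":-0.076,"spin":0,"fingers":0},{"tx":0.003,"ty":0.006,"tz":-0.076,"spin":0,"fingers":0},{"tx":0.005,"ty":0.011,"tz":-0.076,"spin":0,"fingers":0},{"tx":0.007,"ty":0.018,"tz":-0.076,"spin":-5,"fingers":0}]' 10
python3 - <<'E'
from h import *
cv2.imwrite('pics/w4.png',cams.camera('wrist')[:,:,::-1])
E
```

```text
time_s: 2.9
ee_pos: [0.452, 0.1218, 0.052]
eef_rot: [[0.862, -0.506, 0.002], [-0.506, -0.862, 0.002], [0.001, -0.003, -1.0]]
contact_force: [-1.0, -0.3, 0.3]
width: 0.006
```

View pics/w4.png

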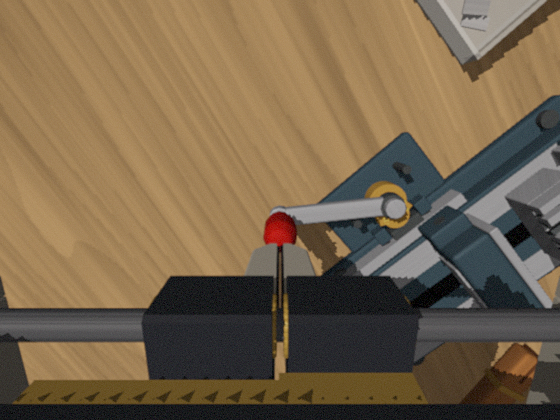

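Fingertips are in contact behind the knob (280,230). Sweeping.

```bash
python3 - <<'E'
from way import *
r=lambda ths: [print(t,np.round(np.array(row(t,-1))-row(ths[0],-1),4)) for t in ths]
r([138,131,124,117,110,103]);r([103,96,89,82,75,68]);r([68,62,56,50,48,47])
E
```

```text
138 [0. 0. 0.]
131 [ 3.6e-03  9.3e-03 -7.0e+00]
124 [ 8.40e-03  1.81e-02 -1.40e+01]
117 [ 1.42e-02  2.63e-02 -2.10e+01]
110 [ 2.09e-02  3.37e-02 -2.80e+01]
103 [ 2.85e-02  4.02e-02 -3.50e+01]
103 [0. 0. 0.]
96 [ 8.3e-03  5.5e-03 -7.0e+00]
89 [ 1.73e-02  1.00e-02 -1.40e+01]
82 [ 2.67e-02  1.34e-02 -2.10e+01]
75 [ 3.65e-02  1.56e-02 -2.80e+01]
68 [ 4.64e-02  1.66e-02 -3.50e+01]
68 [0. 0. 0.]
62 [ 8.6e-03 -1.0e-04 -6.0e+00]
56 [ 1.71e-02 -1.20e-03 -1.20e+01]
50 [ 2.55e-02 -3.10e-03 -1.80e+01]
48 [ 2.82e-02 -3.90e-03 -2.00e+01]
47 [ 2.96e-02 -4.30e-03 -2.10e+01]
```

```bash
python3 -m handwheel '[{"tx":0.0036,"ty":0.0093,"tz":0,"spin":-7,"fingers":0},{"tx":0.0084,"ty":0.018,"tz":0,"spin":-14,"fingers":0},{"tx":0.0142,"ty":0.0263,"tz":0,"spin":-21,"fingers":0},{"tx":0.021,"ty":0.0337,"tz":0,"spin":-28,"fingers":0},{"tx":0.0285,"ty":0.0402,"tz":0,"spin":-35,"fingers":0}]'
python3 - <<'E'
from h import *
cv2.imwrite('pics/w5.png',cams.camera('wrist')[:,:,::-1])
E
```

```text
time_s: 3.45
ee_pos: [0.4802, 0.1629, 0.0523]
eef_rot: [[0.415, -0.91, 0.002], [-0.91, -0.415, 0.003], [-0.001, -0.003, -1.0]]
contact_force: [0.3, 0.2, -0.6]
width: 0.005
```

View pics/w5.png

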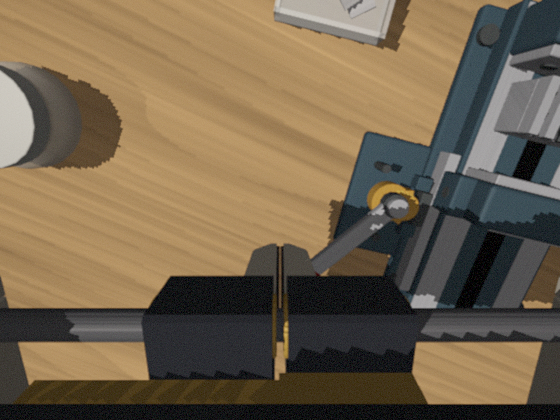

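The knob has slipped off: the lever bar runs from the pivot (397,207) to (315,268), behind the fingers. I'll work out its angle.

```bash
python3 - <<'E'
from way import *
m=cams.camera_model('wrist'); 
a=back(m,(397,207),.042);b=back(m,(318,268),.037);c=back(m,(345,240),.037)
piv=v2w(p,[-.045,.083,0])[0]
print(a,piv)
for q in (b,c): d=q-a; print(np.degrees(np.arctan2(d[1],d[0])-p[2])%360)
im=cams.camera('side'); cv2.imwrite('pics/s5.png',cv2.resize(im[120:290,150:370,::-1],None,fx=3.5,fy=3.5,interpolation=cv2.INTER_CUBIC))
im=cams.camera('scene'); cv2.imwrite('pics/c5.png',cv2.resize(im[130:250,220:380,::-1],None,fx=4.5,fy=4.5,interpolation=cv2.INTER_CUBIC))
print(proj(m,[robot.get_state()['ee_pos'], [*robot.get_state()['ee_pos'][:2],.083]]))
E
```

```text
[0.53056247 0.09705596 0.042     ] [0.52870745 0.09600541 0.        ]
145.5245532768134
140.8004834745818
[[281.32870412 238.12866489]
 [281.57909636 257.16102541]]
```

View pics/s5.png

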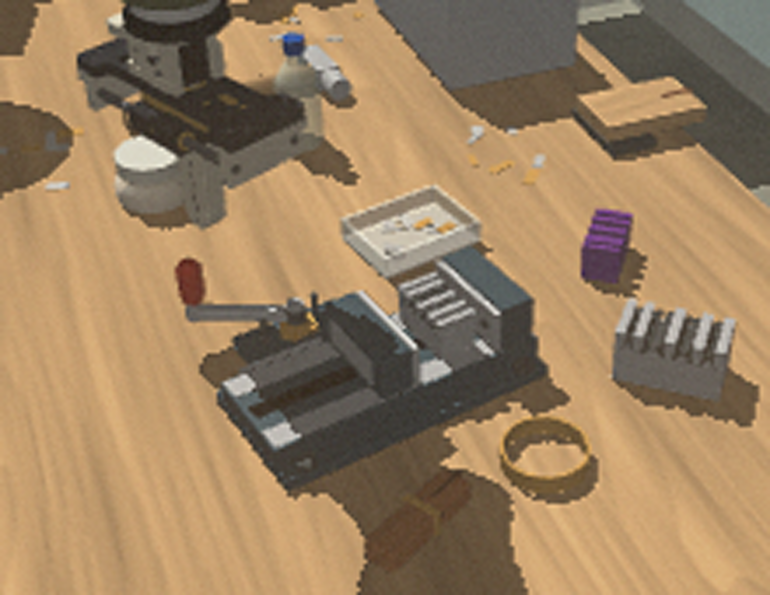

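View pics/c5.png

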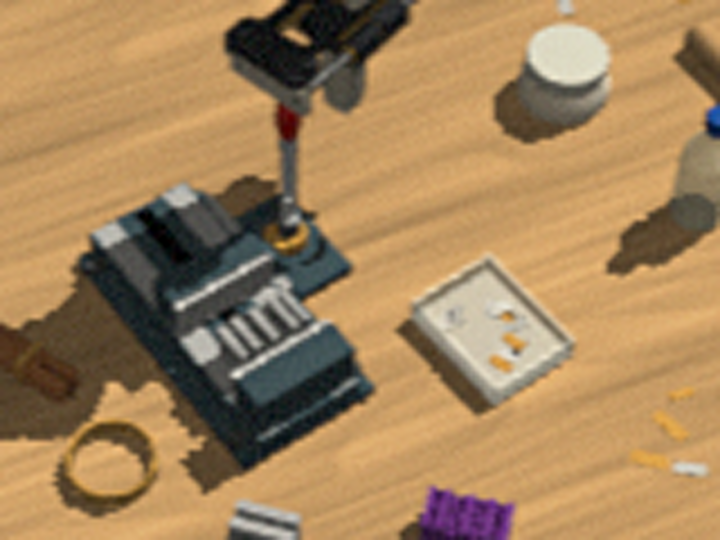

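```bash
python3 - <<'E'
from way import *
mi=cams.camera_model('side');ms=cams.camera_model('scene'); s=robot.get_state(); e=s['ee_pos']; print(e,s['joint_positions'],s['contact_force'])
print('tip side crop',(proj(mi,e)[0]-[150,120])*3.5,'scene crop',(proj(ms,e)[0]-[220,130])*4.5)
for th in (145,140,130,120):
    t=np.radians(th);k=v2w(p,[-.045+.08*np.cos(t),.083+.08*np.sin(t),.065])[0]
    print(th,k,'side',(proj(mi,k)[0]-[150,120])*3.5,'scene',(proj(ms,k)[0]-[220,130])*4.5)
E
```

```text
[0.47989962 0.16232008 0.05147269] [-0.80211833  0.6075667   0.53833765  2.23085961 -0.70337194  0.47030973
 -0.8352488 ] [-0.92841158 -1.17389744 -0.08166399]
tip side crop [211.16836454 261.82482861] scene crop [337.75360475 136.92446816]
145 [0.4553654  0.12795762 0.065     ] side [189.11947114 278.64587998] scene [284.18920172 117.56926081]
140 [0.45842931 0.13422822 0.065     ] side [191.10107371 273.35275321] scene [293.22938128 117.73756226]
130 [0.46613431 0.1458512  0.065     ] side [197.23403008 263.10638179] scene [311.08951172 119.86264228]
120 [0.47574057 0.15595964 0.065     ] side [206.03192374 253.54570817] scene [328.24228673 124.32229782]
```

```bash
python3 - <<'E'
from way import *
for n,(u,v) in (('side',(150,130)),('scene',(250,110))):
    im=np.ascontiguousarray(cams.camera(n)[v:v+80,u:u+100,::-1]); m=cams.camera_model(n)
    im=cv2.resize(im,None,fx=7,fy=7,interpolation=cv2.INTER_CUBIC); s=robot.get_state(); e=s['ee_pos']; z=s['eef_rot'][:,2]
    for d,c in ((0,(0,255,0)),(.02,(0,255,255)),(.04,(255,0,255)),(.084,(255,255,0))):
        q=(proj(m,e-z*d)[0]-[u,v])*7+3; cv2.circle(im,tuple(int(x) for x in q),4,c,-1)
    cv2.imwrite(f'pics/z_{n}.png',im)
E
```

```text
(no output)
```

View pics/z_side.png

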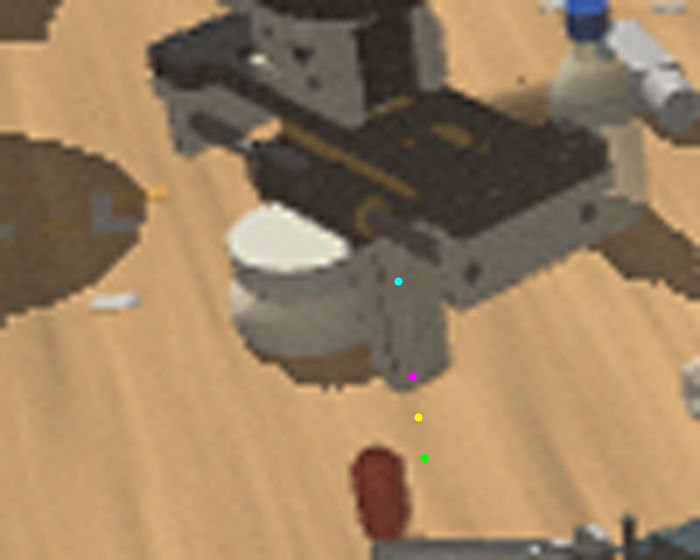

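View pics/z_scene.png

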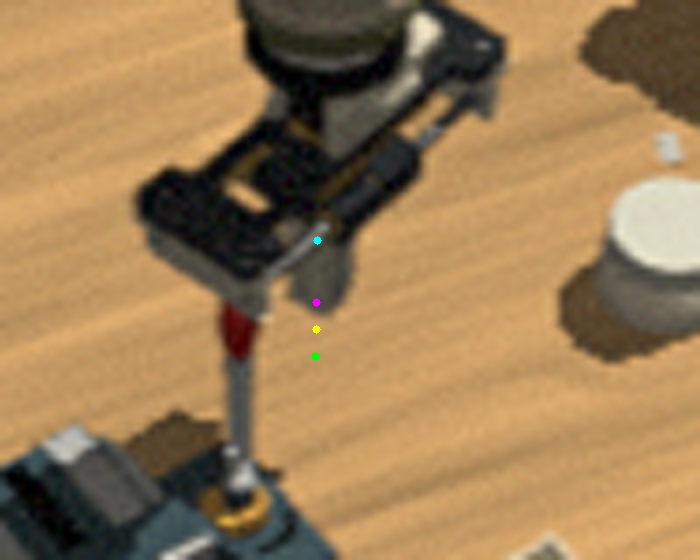

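Both cameras put the real fingertips about 35–37 mm above the reported TCP. That is why the fingers passed over the knob at reported z = 0.052 with no force. I'll trust the images: go back behind the knob, lower further and check.

```bash
python3 -m handwheel '[{"tx":-0.004,"ty":-0.008,"tz":0.025,"spin":8,"fingers":0},{"tx":-0.015,"ty":-0.025,"tz":0.025,"spin":16,"fingers":0},{"tx":-0.028,"ty":-0.045,"tz":0.025,"spin":24,"fingers":0},{"tx":-0.0355,"ty":-0.058,"tz":0.025,"spin":32,"fingers":0},{"tx":-0.0355,"ty":-0.058,"tz":0.025,"spin":40,"fingers":0}]'
python3 -m handwheel '[{"tx":0,"ty":0,"tz":-0.015,"spin":0,"fingers":0},{"tx":0,"ty":0,"tz":-0.03,"spin":0,"fingers":0},{"tx":0,"ty":0,"tz":-0.042,"spin":0,"fingers":0},{"tx":0,"ty":0,"tz":-0.05,"spin":0,"fingers":0},{"tx":0,"ty":0,"tz":-0.05,"spin":0,"fingers":0}]'
cat > look.py <<'E'
from way import *
import sys
def look(tag,boxes=(('side',(150,130)),('scene',(250,110)))):
    out=[]
    s=robot.get_state(); e=s['ee_pos']; z=s['eef_rot'][:,2]
    for n,(u,v) in boxes:
        im=np.ascontiguousarray(cams.camera(n)[v:v+100,u:u+80,::-1]); m=cams.camera_model(n)
        im=cv2.resize(im,None,fx=5,fy=5,interpolation=cv2.INTER_CUBIC)
        q=(proj(m,e-z*.036)[0]-[u,v])*5+2; cv2.circle(im,tuple(int(x) for x in q),3,(255,0,255),-1); out.append(im)
    cv2.imwrite(f'pics/{tag}.png',np.hstack(out)); print(s['time_s'],e,s['contact_force'])
if __name__=='__main__': look(sys.argv[1])
E
python3 look.py l1
```

```text
time_s: 4.2
ee_pos: [0.4419, 0.1006, 0.0757]
eef_rot: [[0.906, -0.423, -0.0], [-0.423, -0.906, 0.0], [-0.0, 0.0, -1.0]]
contact_force: [1.1, 0.3, -0.4]
width: 0.008
time_s: 4.7
ee_pos: [0.4431, 0.1023, 0.0245]
eef_rot: [[0.904, -0.428, -0.001], [-0.428, -0.904, -0.0], [-0.001, 0.001, -1.0]]
contact_force: [-0.8, 0.4, -0.3]
width: 0.007
4.7 [0.44307483 0.10231199 0.02453153] [-0.76972025  0.41876228 -0.32722161]
```

View pics/l1.png

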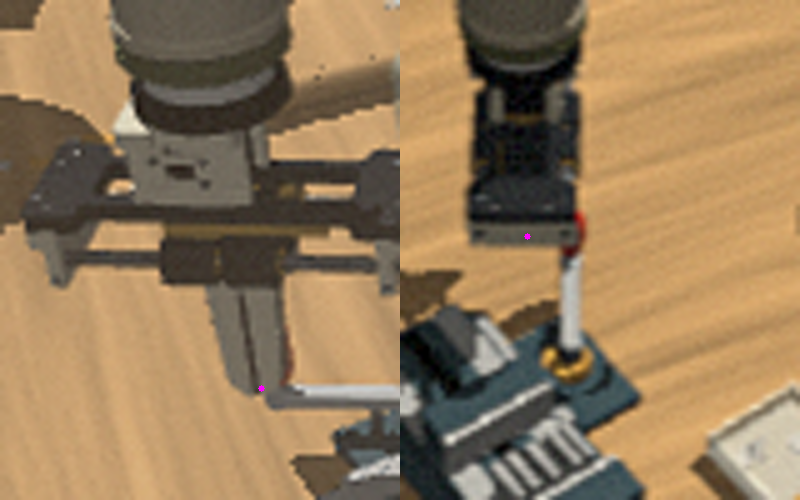

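```bash
python3 -m handwheel '[{"tx":0,"ty":0,"tz":-0.008,"spin":0,"fingers":0},{"tx":0.002,"ty":0.005,"tz":-0.008,"spin":0,"fingers":0},{"tx":0.004,"ty":0.009,"tz":-0.008,"spin":0,"fingers":0},{"tx":0.005,"ty":0.012,"tz":-0.008,"spin":-2,"fingers":0},{"tx":0.007,"ty":0.018,"tz":-0.008,"spin":-5,"fingers":0}]'
python3 look.py l2; python3 - <<'E'
from h import *
cv2.imwrite('pics/w6.png',cams.camera('wrist')[:,:,::-1])
E
```

```text
time_s: 5.3
ee_pos: [0.4493, 0.1196, 0.0168]
eef_rot: [[0.861, -0.509, -0.002], [-0.509, -0.861, -0.001], [-0.001, 0.002, -1.0]]
contact_force: [-2.4, -4.2, 0.6]
width: 0.005
5.3 [0.44930295 0.119555   0.0167923 ] [-2.38347938 -4.23007246  0.55563311]
```

View pics/l2.png

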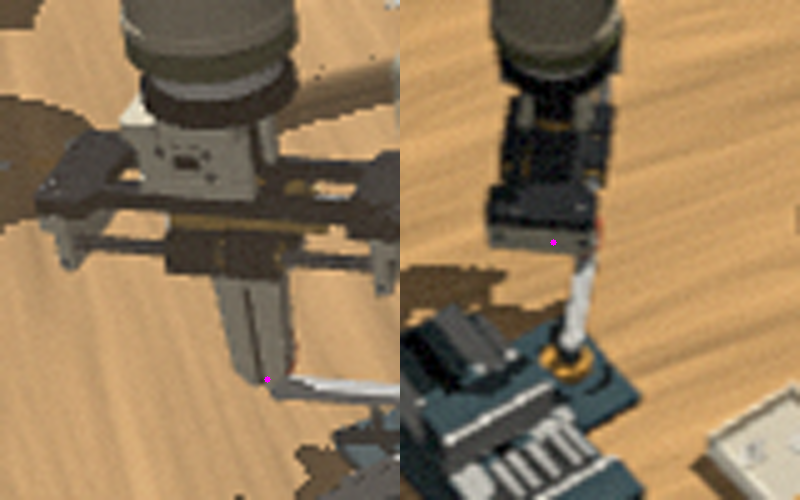

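View pics/w6.png

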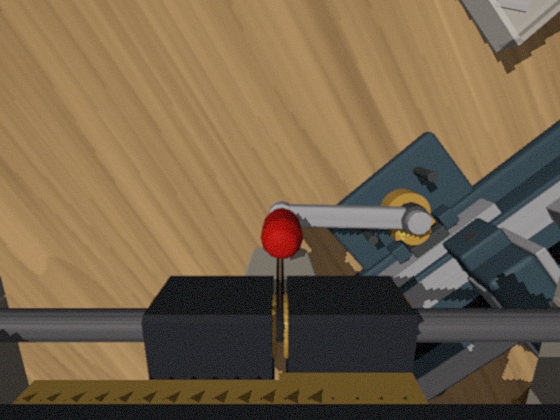

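Contact of about 5 N, and the knob is centred in front of the fingertips (281,233). Sweeping.

```bash
python3 -m handwheel '[{"tx":0.0036,"ty":0.0093,"tz":0,"spin":-7,"fingers":0},{"tx":0.0084,"ty":0.018,"tz":0,"spin":-14,"fingers":0},{"tx":0.0142,"ty":0.0263,"tz":0,"spin":-21,"fingers":0},{"tx":0.021,"ty":0.0337,"tz":0,"spin":-28,"fingers":0},{"tx":0.0285,"ty":0.0402,"tz":0,"spin":-35,"fingers":0}]'
python3 - <<'E'
from h import *
cv2.imwrite('pics/w7.png',cams.camera('wrist')[:,:,::-1])
E
```

```text
time_s: 5.95
ee_pos: [0.4792, 0.1613, 0.017]
eef_rot: [[0.413, -0.911, 0.0], [-0.911, -0.413, 0.0], [-0.0, -0.0, -1.0]]
contact_force: [-0.4, -2.8, -0.5]
width: 0.006
```

View pics/w7.png

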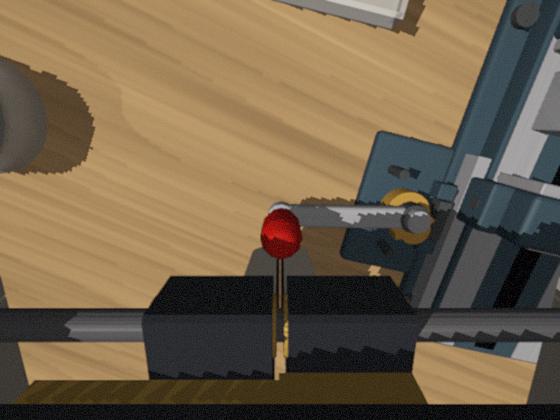

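Tracking well, with the knob still centred (281,233). Next segment.

```bash
python3 -m handwheel '[{"tx":0.0083,"ty":0.0055,"tz":0,"spin":-7,"fingers":0},{"tx":0.0173,"ty":0.01,"tz":0,"spin":-14,"fingers":0},{"tx":0.0267,"ty":0.0134,"tz":0,"spin":-21,"fingers":0},{"tx":0.0365,"ty":0.0156,"tz":0,"spin":-28,"fingers":0},{"tx":0.0464,"ty":0.0166,"tz":0,"spin":-35,"fingers":0}]'
python3 - <<'E'
from h import *
cv2.imwrite('pics/w8.png',cams.camera('wrist')[:,:,::-1]); print(robot.get_state()['joint_positions'])
E
```

```text
time_s: 6.5
ee_pos: [0.525, 0.1782, 0.0167]
eef_rot: [[-0.181, -0.984, -0.001], [-0.984, 0.181, 0.001], [-0.0, 0.001, -1.0]]
contact_force: [-1.6, 0.9, 0.0]
width: 0.009
[-0.86678536  0.75701868  0.68580472  2.14205535 -0.93111043  0.57310066
 -1.24379547]
```

View pics/w8.png

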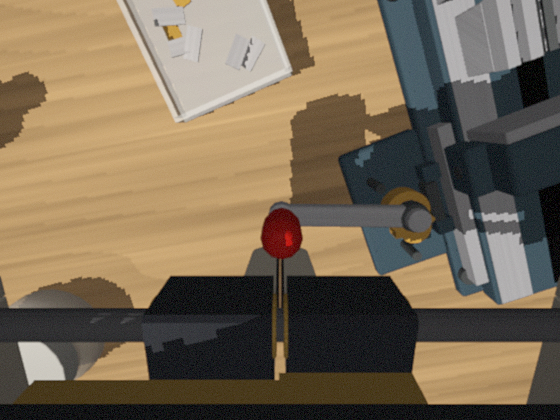

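```bash
python3 -m handwheel '[{"tx":0.0086,"ty":0,"tz":0,"spin":-6,"fingers":0},{"tx":0.0171,"ty":-0.0012,"tz":0,"spin":-12,"fingers":0},{"tx":0.0255,"ty":-0.003,"tz":0,"spin":-18,"fingers":0},{"tx":0.027,"ty":-0.0035,"tz":0,"spin":-18,"fingers":0},{"tx":0.0285,"ty":-0.0042,"tz":0,"spin":-18,"fingers":0}]'
python3 - <<'E'
from h import *
cv2.imwrite('pics/w9.png',cams.camera('wrist')[:,:,::-1]); print(robot.get_state()['joint_positions'])
E
```

```text
time_s: 7.05
ee_pos: [0.5512, 0.1747, 0.0163]
eef_rot: [[-0.469, -0.883, -0.005], [-0.883, 0.469, 0.002], [0.0, 0.005, -1.0]]
contact_force: [-8.6, 5.7, 6.7]
width: 0.004
[-0.87895519  0.80484616  0.7656242   2.09067163 -0.967154    0.6566645
 -1.49269487]
```

View pics/w9.png

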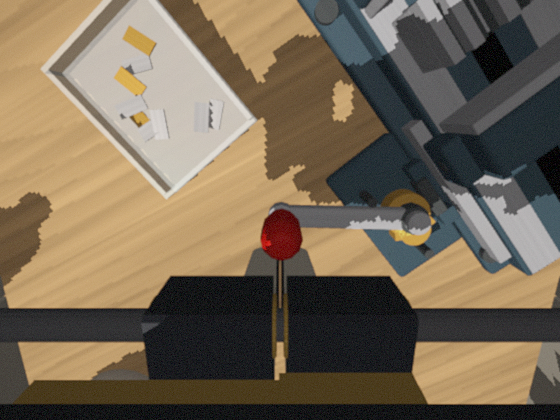

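Force jumped to ~10 N at exactly the 50° stop, so the cam is open. I'll retreat, lift and go behind the jaw.

```bash
python3 -m handwheel '[{"tx":-0.008,"ty":0.004,"tz":0,"spin":0,"fingers":0},{"tx":-0.013,"ty":0.007,"tz":0.02,"spin":0,"fingers":0},{"tx":-0.013,"ty":0.007,"tz":0.065,"spin":8,"fingers":0},{"tx":-0.013,"ty":-0.03,"tz":0.08,"spin":16,"fingers":0},{"tx":-0.015,"ty":-0.075,"tz":0.08,"spin":24,"fingers":0}]'
python3 -m handwheel '[{"tx":-0.003,"ty":-0.045,"tz":0,"spin":8,"fingers":0},{"tx":-0.0065,"ty":-0.087,"tz":0,"spin":15.5,"fingers":0},{"tx":-0.0065,"ty":-0.087,"tz":-0.025,"spin":15.5,"fingers":0},{"tx":-0.0065,"ty":-0.087,"tz":-0.04,"spin":15.5,"fingers":0},{"tx":-0.0065,"ty":-0.087,"tz":-0.04,"spin":15.5,"fingers":0}]'
python3 look.py l3; python3 - <<'E'
from h import *
cv2.imwrite('pics/w10.png',cams.camera('wrist')[:,:,::-1]); m=cams.camera_model('wrist');np.save('w10.npy',np.r_[m['rvec'],m['tvec']])
s=robot.get_state(); print(s['joint_positions'])
E
```

```text
time_s: 7.6
ee_pos: [0.5405, 0.0997, 0.0987]
eef_rot: [[-0.061, -0.998, 0.005], [-0.998, 0.061, 0.001], [-0.001, -0.005, -1.0]]
contact_force: [-0.5, -1.3, -0.9]
width: 0.008
time_s: 8.1
ee_pos: [0.5314, 0.0109, 0.0558]
eef_rot: [[0.195, -0.981, -0.001], [-0.981, -0.195, -0.0], [-0.0, 0.001, -1.0]]
contact_force: [0.1, 0.1, -0.9]
width: 0.004
8.1 [0.53137968 0.01091216 0.05576371] [ 0.06076161  0.0840704  -0.87588948]
[-0.52601877  0.63246619  0.59757482  2.17004609 -0.70609056  0.53775193
 -0.76692505]
```

View pics/l3.png

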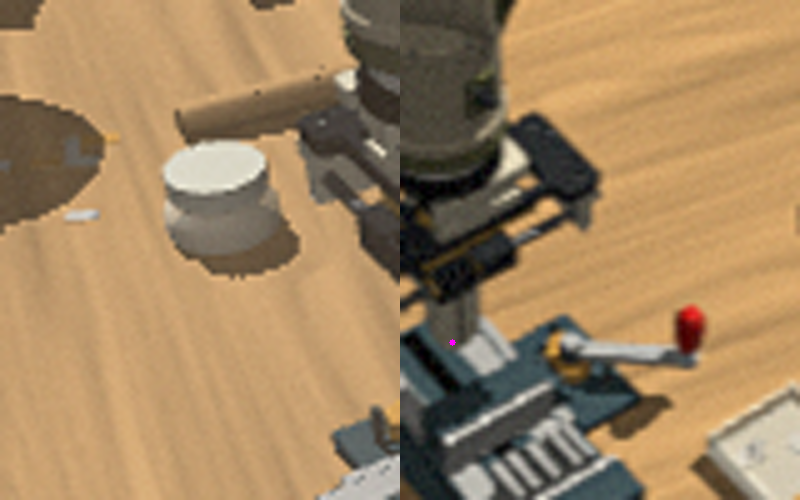

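View pics/w10.png

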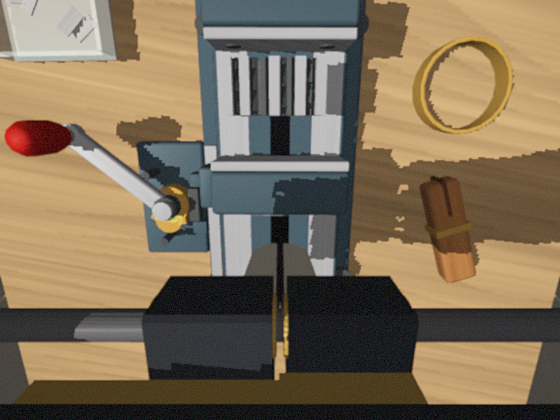

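Lever now points out and forward: bar from (165,208) to (72,135), knob at (38,137). The fingers are squarely behind the jaw, whose top back edge is at row ~212. Quick numeric check.

```bash
python3 - <<'E'
from way import *
m=cams.camera_model('wrist')
def w2v(P): 
    c,s=np.cos(p[2]),np.sin(p[2]); d=P[:2]-p[:2]; return np.r_[c*d[0]+s*d[1],-s*d[0]+c*d[1],P[2]]*1000
a=w2v(back(m,(165,207),.042));b=w2v(back(m,(76,137),.037));print(a,b,np.degrees(np.arctan2(*(b-a)[1::-1])))
print('jaw back',w2v(back(m,(280,213),.068)),'front',w2v(back(m,(280,163),.068)))
print('swage', [w2v(back(m,q,.064)).round(1) for q in ((217,113),(342,113),(225,52),(337,52))],'fixed',w2v(back(m,(280,36),.069)))
print(w2v(robot.get_state()['ee_pos']))
E
```

```text
[-42.00234725  80.91595912  42.        ] [  6.53463894 138.64978779  37.        ] 49.94614295383427
jaw back [-39.11741034  -0.74635359  68.        ] front [-7.65296204 -0.84884596 68.        ]
swage [array([21.5, 36.3, 64. ]), array([ 21.2, -37.6,  64. ]), array([54.3, 29.9, 64. ]), array([ 54.1, -33.2,  64. ])] fixed [61.2499565  -1.07069526 69.        ]
[-57.92110019  -0.68065978  57.38196857]
```

```bash
python3 -m handwheel '[{"tx":0,"ty":0,"tz":-0.02,"spin":0,"fingers":0},{"tx":0,"ty":0,"tz":-0.035,"spin":0,"fingers":0},{"tx":0,"ty":0,"tz":-0.043,"spin":0,"fingers":0},{"tx":0.005,"ty":0.001,"tz":-0.043,"spin":0,"fingers":0},{"tx":0.01,"ty":0.002,"tz":-0.043,"spin":0,"fingers":0}]'
python3 -m handwheel '[{"tx":0.0035,"ty":0.0007,"tz":0,"spin":0,"fingers":0},{"tx":0.007,"ty":0.0014,"tz":0,"spin":0,"fingers":0},{"tx":0.0105,"ty":0.0021,"tz":0,"spin":0,"fingers":0},{"tx":0.014,"ty":0.0028,"tz":0,"spin":0,"fingers":0},{"tx":0.0175,"ty":0.0035,"tz":0,"spin":0,"fingers":0}]'
python3 - <<'E'
from h import *
cv2.imwrite('pics/w11.png',cams.camera('wrist')[:,:,::-1])
E
```

```text
time_s: 8.75
ee_pos: [0.5423, 0.0135, 0.0142]
eef_rot: [[0.193, -0.981, -0.001], [-0.981, -0.193, 0.0], [-0.0, 0.001, -1.0]]
contact_force: [-4.1, -1.4, -2.4]
width: 0.005
time_s: 9.25
ee_pos: [0.5603, 0.017, 0.014]
eef_rot: [[0.193, -0.981, 0.0], [-0.981, -0.193, 0.0], [-0.0, -0.0, -1.0]]
contact_force: [-3.5, -0.7, 2.9]
width: 0.003
```

View pics/w11.png

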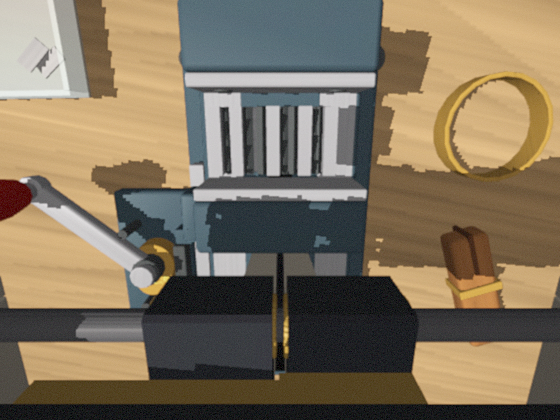

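The jaw is moving with the block; ~3.5 N. About 15 mm remain.

```bash
python3 -m handwheel '[{"tx":0.003,"ty":0.0006,"tz":0,"spin":0,"fingers":0},{"tx":0.006,"ty":0.0012,"tz":0,"spin":0,"fingers":0},{"tx":0.009,"ty":0.0018,"tz":0,"spin":0,"fingers":0},{"tx":0.011,"ty":0.0022,"tz":0,"spin":0,"fingers":0},{"tx":0.0125,"ty":0.0025,"tz":0,"spin":0,"fingers":0}]'
python3 -m handwheel '[{"tx":0.001,"ty":0.0002,"tz":0,"spin":0,"fingers":0},{"tx":0.002,"ty":0.0004,"tz":0,"spin":0,"fingers":0},{"tx":0.003,"ty":0.0006,"tz":0,"spin":0,"fingers":0},{"tx":0.003,"ty":0.0006,"tz":0,"spin":0,"fingers":0},{"tx":0.003,"ty":0.0006,"tz":0,"spin":0,"fingers":0}]'
```

```text
time_s: 9.8
ee_pos: [0.5711, 0.0192, 0.0138]
eef_rot: [[0.193, -0.981, -0.002], [-0.981, -0.193, 0.0], [-0.001, 0.002, -1.0]]
contact_force: [-8.7, -2.3, 7.1]
width: 0.003
time_s: 10.3
ee_pos: [0.574, 0.0197, 0.0137]
eef_rot: [[0.192, -0.981, -0.003], [-0.981, -0.192, 0.0], [-0.001, 0.002, -1.0]]
contact_force: [-8.6, -2.1, 6.8]
width: 0.005
```

```bash
python3 -m handwheel '[{"tx":0.001,"ty":0.0002,"tz":0,"spin":0,"fingers":0},{"tx":0.002,"ty":0.0004,"tz":0,"spin":0,"fingers":0},{"tx":0.003,"ty":0.0006,"tz":0,"spin":0,"fingers":0},{"tx":0.003,"ty":0.0006,"tz":0,"spin":0,"fingers":0},{"tx":0.003,"ty":0.0006,"tz":0,"spin":0,"fingers":0}]'
python3 - <<'E'
from h import *
cv2.imwrite('pics/w12.png',cams.camera('wrist')[:,:,::-1])
E
```

```text
time_s: 10.8
ee_pos: [0.5738, 0.0198, 0.0136]
eef_rot: [[0.192, -0.981, -0.007], [-0.981, -0.192, 0.001], [-0.002, 0.007, -1.0]]
contact_force: [-16.2, -3.1, 14.5]
width: 0.003
```

View pics/w12.png

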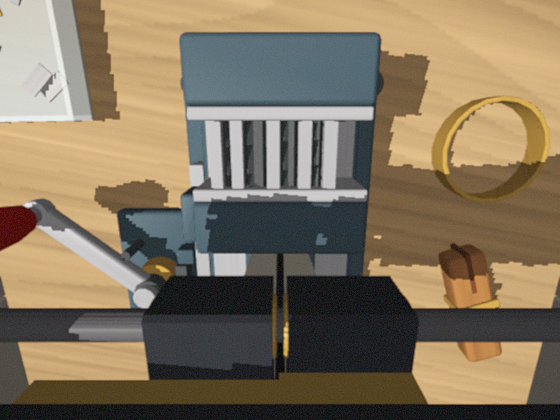

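```bash
python3 -m handwheel '[{"tx":0.001,"ty":0.0002,"tz":0,"spin":0,"fingers":0},{"tx":0.002,"ty":0.0004,"tz":0,"spin":0,"fingers":0},{"tx":0.003,"ty":0.0006,"tz":0,"spin":0,"fingers":0},{"tx":0.003,"ty":0.0006,"tz":0,"spin":0,"fingers":0},{"tx":0.003,"ty":0.0006,"tz":0,"spin":0,"fingers":0}]'
python3 - <<'E'
from way import *
cv2.imwrite('pics/w13.png',cams.camera('wrist')[:,:,::-1])
im=cams.camera('side'); cv2.imwrite('pics/s13.png',cv2.resize(im[170:270,200:320,::-1],None,fx=6,fy=6,interpolation=cv2.INTER_CUBIC))
E
```

```text
time_s: 11.35
ee_pos: [0.5736, 0.0199, 0.0135]
eef_rot: [[0.191, -0.982, -0.012], [-0.982, -0.191, 0.001], [-0.003, 0.012, -1.0]]
contact_force: [-24.6, -5.3, 21.4]
width: 0.006
```

View pics/s13.png

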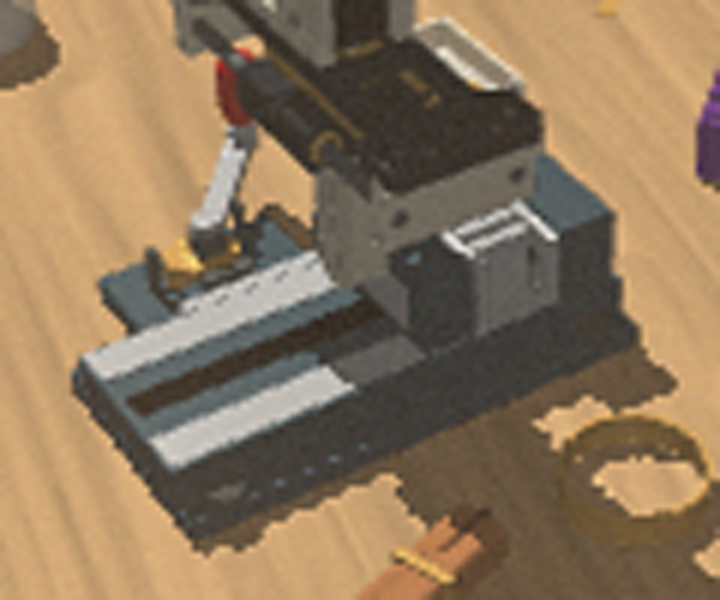

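Blocked at 25 N with the block touching both jaws, so it is tight. Retreating, lifting and going to the far side of the knob.

```bash
python3 -m handwheel '[{"tx":-0.008,"ty":-0.0016,"tz":0,"spin":0,"fingers":0},{"tx":-0.02,"ty":-0.004,"tz":0,"spin":0,"fingers":0},{"tx":-0.022,"ty":-0.0045,"tz":0.04,"spin":0,"fingers":0},{"tx":-0.022,"ty":-0.0045,"tz":0.08,"spin":0,"fingers":0},{"tx":-0.01,"ty":0.03,"tz":0.08,"spin":-8,"fingers":0}]'
python3 -m handwheel '[{"tx":0.01,"ty":0.035,"tz":0,"spin":-8,"fingers":0},{"tx":0.02,"ty":0.07,"tz":0,"spin":-16,"fingers":0},{"tx":0.0226,"ty":0.1013,"tz":0,"spin":-24,"fingers":0},{"tx":0.0226,"ty":0.1013,"tz":0,"spin":-32,"fingers":0},{"tx":0.0226,"ty":0.1013,"tz":-0.02,"spin":-32,"fingers":0}]'
python3 - <<'E'
from way import *
cv2.imwrite('pics/w14.png',cams.camera('wrist')[:,:,::-1])
im=cams.camera('scene'); cv2.imwrite('pics/c14.png',cv2.resize(im[130:250,220:380,::-1],None,fx=4.5,fy=4.5,interpolation=cv2.INTER_CUBIC))
print(robot.get_state()['ee_pos'],robot.get_state()['joint_positions'])
E
```

```text
time_s: 11.95
ee_pos: [0.5739, 0.0465, 0.0991]
eef_rot: [[0.046, -0.999, 0.008], [-0.999, -0.046, -0.0], [0.001, -0.008, -1.0]]
contact_force: [1.5, -0.4, -0.3]
width: 0.005
time_s: 12.45
ee_pos: [0.596, 0.1546, 0.0747]
eef_rot: [[-0.484, -0.875, 0.004], [-0.875, 0.484, 0.0], [-0.002, -0.004, -1.0]]
contact_force: [0.0, -0.0, -0.4]
width: 0.004
[0.59330352 0.15340551 0.07203771] [-0.87543619  0.77863567  0.87569194  1.98686113 -0.85276383  0.797589
 -1.56637393]
```

View pics/w14.png

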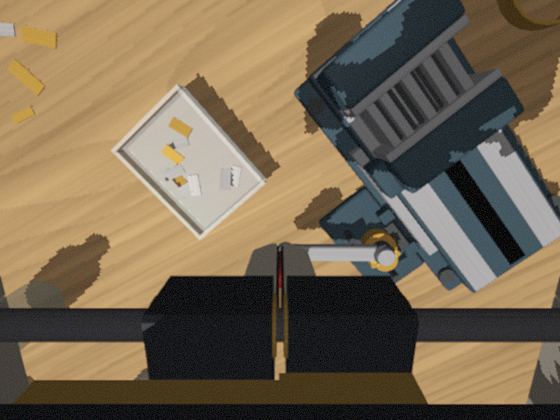

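View pics/c14.png

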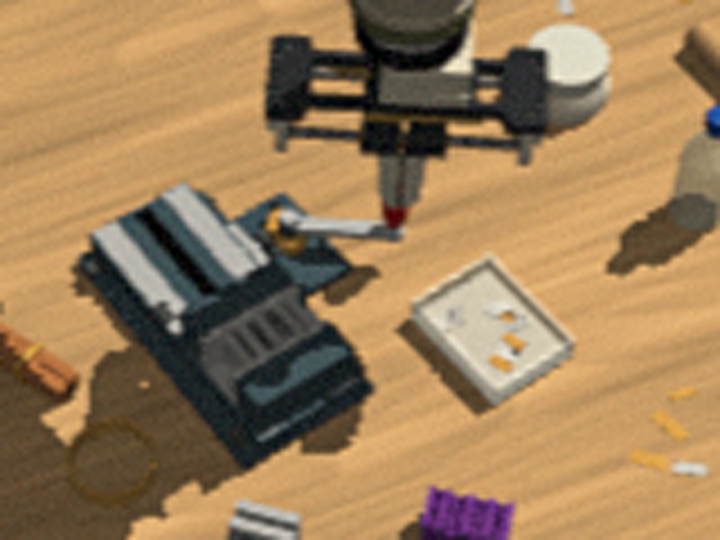

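The knob is right behind the fingers: red shows between them at (280,280), with ~11 mm gap by numbers. Lowering.

```bash
python3 -m handwheel '[{"tx":0,"ty":0,"tz":-0.015,"spin":0,"fingers":0},{"tx":0,"ty":0,"tz":-0.03,"spin":0,"fingers":0},{"tx":0,"ty":0,"tz":-0.045,"spin":0,"fingers":0},{"tx":0,"ty":0,"tz":-0.056,"spin":0,"fingers":0},{"tx":0,"ty":0,"tz":-0.056,"spin":0,"fingers":0}]'
python3 look.py l5
python3 - <<'E'
from way import *
b=np.array(row(50,1)); 
for g in ([50,57,64,71,78],[78,85,92,99,106,113],[113,120,127,134,141,146],[146,148,150,151,152]): print(g[0],np.round(row(g[0],1),4)); [print(t,np.round(np.array(row(t,1))-row(g[0],1),4)) for t in g[1:]]
E
```

```text
time_s: 13.05
ee_pos: [0.5932, 0.1521, 0.0161]
eef_rot: [[-0.483, -0.875, -0.002], [-0.875, 0.483, -0.0], [0.002, 0.002, -1.0]]
contact_force: [0.5, -0.5, 0.2]
width: 0.006
13.05 [0.59315826 0.15211565 0.0160712 ] [ 0.50051016 -0.46937344  0.16474989]
50 [  0.5827   0.1577 -28.5408]
57 [-7.9e-03  6.1e-03  7.0e+00]
64 [-1.65e-02  1.12e-02  1.40e+01]
71 [-2.57e-02  1.53e-02  2.10e+01]
78 [-3.53e-02  1.81e-02  2.80e+01]
78 [ 0.5475  0.1758 -0.5408]
85 [-9.9e-03  1.7e-03  7.0e+00]
92 [-1.99e-02  2.20e-03  1.40e+01]
99 [-2.99e-02  1.40e-03  2.10e+01]
106 [-3.97e-02 -5.00e-04  2.80e+01]
113 [-4.92e-02 -3.70e-03  3.50e+01]
113 [ 0.4983  0.1722 34.4592]
120 [-9.1e-03 -4.3e-03  7.0e+00]
127 [-1.75e-02 -9.60e-03  1.40e+01]
134 [-2.53e-02 -1.60e-02  2.10e+01]
141 [-3.22e-02 -2.32e-02  2.80e+01]
146 [-3.66e-02 -2.89e-02  3.30e+01]
146 [ 0.4617  0.1433 67.4592]
148 [-1.6e-03 -2.4e-03  2.0e+00]
150 [-3.1e-03 -4.8e-03  4.0e+00]
151 [-3.9e-03 -6.0e-03  5.0e+00]
152 [-4.6e-03 -7.3e-03  6.0e+00]
```

View pics/l5.png

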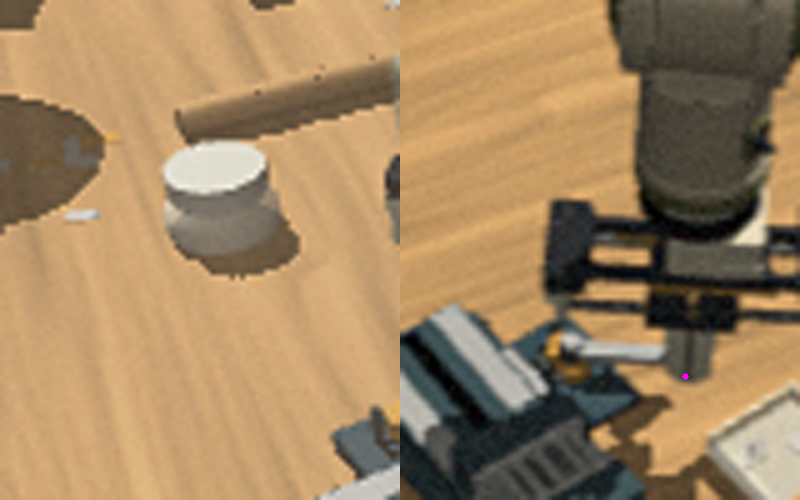

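```bash
python3 -m handwheel '[{"tx":-0.0105,"ty":0.0056,"tz":0,"spin":0,"fingers":0},{"tx":-0.0184,"ty":0.0117,"tz":0,"spin":7,"fingers":0},{"tx":-0.027,"ty":0.0168,"tz":0,"spin":14,"fingers":0},{"tx":-0.0362,"ty":0.0209,"tz":0,"spin":21,"fingers":0},{"tx":-0.0458,"ty":0.0237,"tz":0,"spin":28,"fingers":0}]'
python3 - <<'E'
from way import *
cv2.imwrite('pics/w15.png',cams.camera('wrist')[:,:,::-1])
E
python3 look.py l6
```

```text
time_s: 13.65
ee_pos: [0.5482, 0.1768, 0.0186]
eef_rot: [[-0.01, -1.0, 0.002], [-1.0, 0.01, 0.0], [-0.0, -0.002, -1.0]]
contact_force: [2.3, -2.1, -2.3]
width: 0.004
13.7 [0.54647852 0.17718834 0.01862533] [-0.66479542 -0.82931459 -0.36734666]
```

View pics/w15.png

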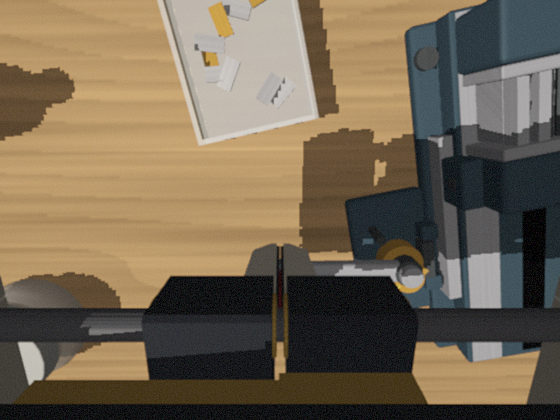

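View pics/l6.png

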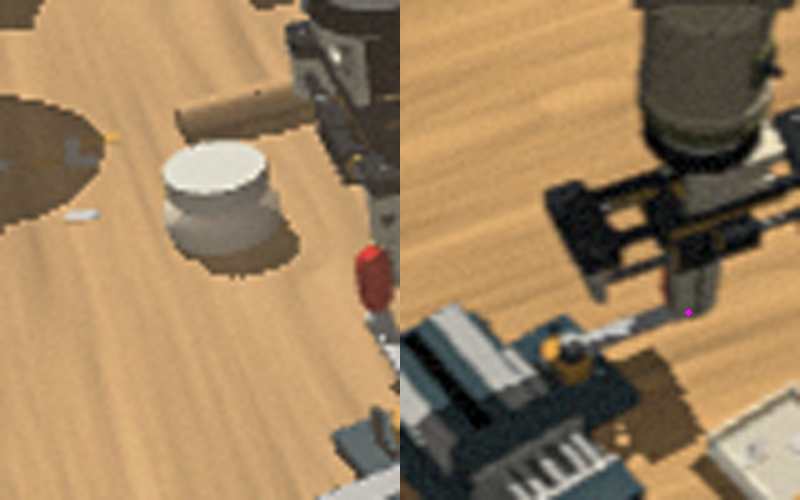

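Lever is following: the bar is horizontal in the wrist view and the knob is behind the fingers. Continuing.

```bash
python3 -m handwheel '[{"tx":-0.01,"ty":0.0017,"tz":0,"spin":7,"fingers":0},{"tx":-0.02,"ty":0.0022,"tz":0,"spin":14,"fingers":0},{"tx":-0.03,"ty":0.0014,"tz":0,"spin":21,"fingers":0},{"tx":-0.0397,"ty":-0.0005,"tz":0,"spin":28,"fingers":0},{"tx":-0.0492,"ty":-0.0037,"tz":0,"spin":35,"fingers":0}]'
python3 - <<'E'
from way import *
cv2.imwrite('pics/w16.png',cams.camera('wrist')[:,:,::-1])
E
python3 look.py l7
```

```text
time_s: 14.3
ee_pos: [0.4997, 0.1734, 0.0182]
eef_rot: [[0.562, -0.827, 0.001], [-0.827, -0.562, 0.001], [0.0, -0.002, -1.0]]
contact_force: [1.6, 2.0, -0.4]
width: 0.008
14.35 [0.49786009 0.17228103 0.0182355 ] [-0.91571039  0.47429047 -0.38911782]
```

View pics/l7.png

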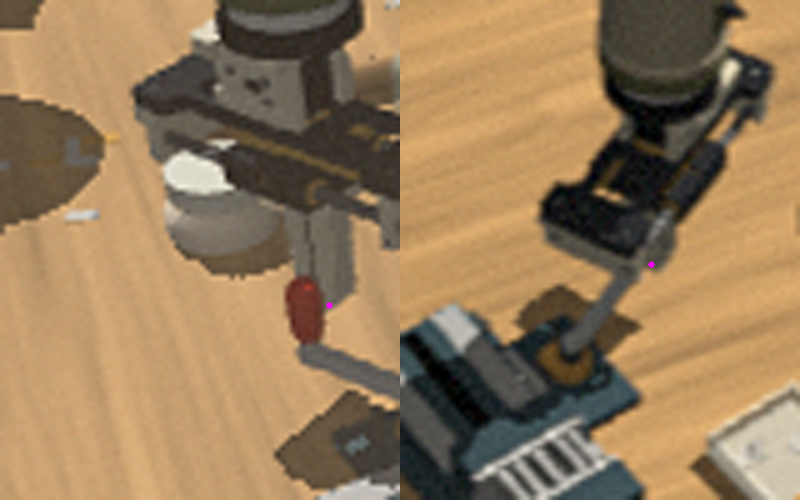

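View pics/w16.png

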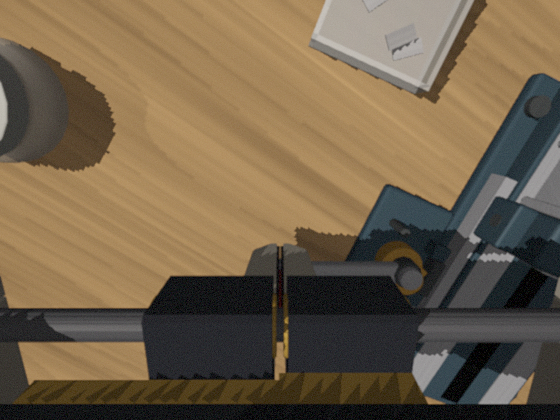

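```bash
python3 -m handwheel '[{"tx":-0.0091,"ty":-0.0043,"tz":0,"spin":7,"fingers":0},{"tx":-0.0175,"ty":-0.0096,"tz":0,"spin":14,"fingers":0},{"tx":-0.0253,"ty":-0.016,"tz":0,"spin":21,"fingers":0},{"tx":-0.0322,"ty":-0.0232,"tz":0,"spin":28,"fingers":0},{"tx":-0.0366,"ty":-0.0289,"tz":0,"spin":33,"fingers":0}]'
python3 -m handwheel '[{"tx":-0.0016,"ty":-0.0024,"tz":0,"spin":2,"fingers":0},{"tx":-0.0031,"ty":-0.0048,"tz":0,"spin":4,"fingers":0},{"tx":-0.0035,"ty":-0.006,"tz":0,"spin":4,"fingers":0},{"tx":-0.004,"ty":-0.007,"tz":0,"spin":4,"fingers":0},{"tx":-0.004,"ty":-0.0075,"tz":0,"spin":4,"fingers":0}]'
python3 look.py l8
```

```text
time_s: 14.95
ee_pos: [0.4633, 0.146, 0.0178]
eef_rot: [[0.922, -0.388, 0.001], [-0.388, -0.922, 0.002], [-0.0, -0.002, -1.0]]
contact_force: [0.1, 11.5, -1.8]
width: 0.009
time_s: 15.45
ee_pos: [0.4592, 0.1395, 0.0178]
eef_rot: [[0.945, -0.327, -0.0], [-0.327, -0.945, 0.003], [-0.001, -0.003, -1.0]]
contact_force: [-1.6, 14.3, 0.8]
width: 0.003
15.45 [0.45916277 0.13948004 0.01780352] [-1.58647311 14.26480468  0.78639821]
```

View pics/l8.png

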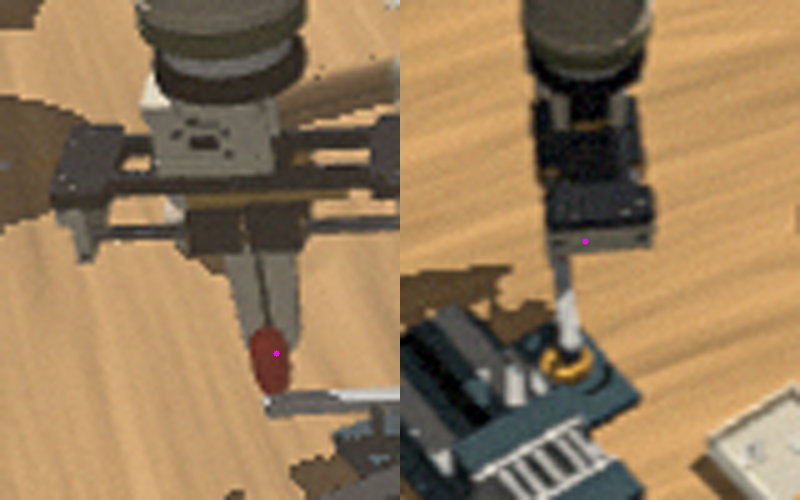

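```bash
python3 -m handwheel '[{"tx":-0.0005,"ty":-0.001,"tz":0,"spin":0,"fingers":0},{"tx":-0.001,"ty":-0.002,"tz":0,"spin":0,"fingers":0},{"tx":-0.001,"ty":-0.003,"tz":0,"spin":0,"fingers":0},{"tx":-0.001,"ty":-0.003,"tz":0,"spin":0,"fingers":0},{"tx":-0.001,"ty":-0.003,"tz":0,"spin":0,"fingers":0}]'
```

```text
time_s: 16.05
ee_pos: [0.4592, 0.1393, 0.0179]
eef_rot: [[0.946, -0.324, 0.001], [-0.324, -0.946, 0.005], [-0.001, -0.005, -1.0]]
contact_force: [0.7, 22.7, -1.1]
width: 0.006
```

That's the stop: no motion and the force rose to 23 N. Retreating outward, then up, to verify from above.

```bash
python3 -m handwheel '[{"tx":0.003,"ty":0.009,"tz":0,"spin":0,"fingers":0},{"tx":0.007,"ty":0.021,"tz":0,"spin":0,"fingers":0},{"tx":0.011,"ty":0.034,"tz":0.01,"spin":0,"fingers":0},{"tx":0.011,"ty":0.034,"tz":0.055,"spin":0,"fingers":0},{"tx":0.011,"ty":0.034,"tz":0.1,"spin":0,"fingers":0}]'
python3 -m handwheel '[{"tx":0.01,"ty":-0.02,"tz":0.04,"spin":-8,"fingers":0},{"tx":0.02,"ty":-0.04,"tz":0.08,"spin":-16,"fingers":0},{"tx":0.03,"ty":-0.07,"tz":0.11,"spin":-24,"fingers":0},{"tx":0.03,"ty":-0.1,"tz":0.14,"spin":-32,"fingers":0},{"tx":0.03,"ty":-0.11,"tz":0.16,"spin":-40,"fingers":0}]'
python3 -m handwheel '[{"tx":0,"ty":-0.02,"tz":0,"spin":-8,"fingers":0},{"tx":0,"ty":-0.04,"tz":0,"spin":-16,"fingers":0},{"tx":0,"ty":-0.04,"tz":0,"spin":-18,"fingers":0},{"tx":0,"ty":-0.04,"tz":0,"spin":-18,"fingers":0},{"tx":0,"ty":-0.04,"tz":0,"spin":-18,"fingers":0}]'
python3 - <<'E'
from way import *
m=cams.camera_model('wrist');np.save('w17.npy',np.r_[m['rvec'],m['tvec']])
cv2.imwrite('pics/w17.png',cams.camera('wrist')[:,:,::-1]);cv2.imwrite('pics/s17.png',cams.camera('side')[:,:,::-1]);cv2.imwrite('pics/c17.png',cams.camera('scene')[:,:,::-1])
E
```

```text
time_s: 16.55
ee_pos: [0.4682, 0.1669, 0.1182]
eef_rot: [[0.945, -0.327, -0.003], [-0.327, -0.945, -0.002], [-0.002, 0.003, -1.0]]
contact_force: [0.3, 0.1, -0.5]
width: 0.003
time_s: 17.05
ee_pos: [0.4991, 0.0538, 0.2803]
eef_rot: [[0.505, -0.863, 0.002], [-0.863, -0.505, 0.0], [0.001, -0.002, -1.0]]
contact_force: [0.4, 0.8, -0.2]
width: 0.009
time_s: 17.55
ee_pos: [0.4985, 0.0181, 0.2777]
eef_rot: [[0.229, -0.973, -0.001], [-0.973, -0.229, -0.0], [0.0, 0.001, -1.0]]
contact_force: [0.3, 0.3, -0.6]
width: 0.007
```

View pics/w17.png

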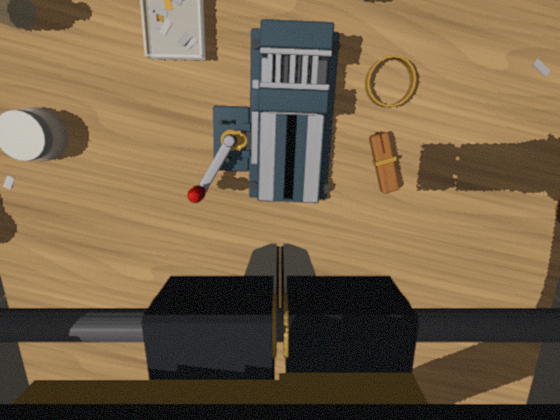

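View pics/s17.png

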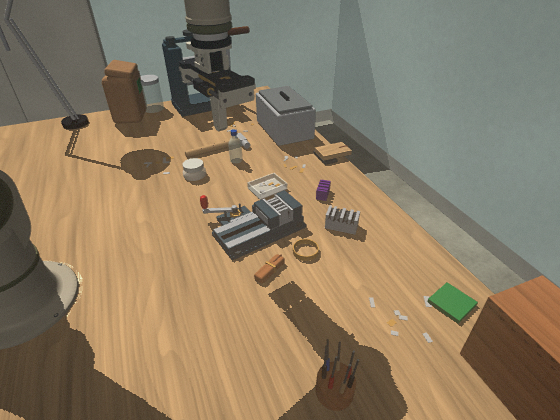

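View pics/c17.png

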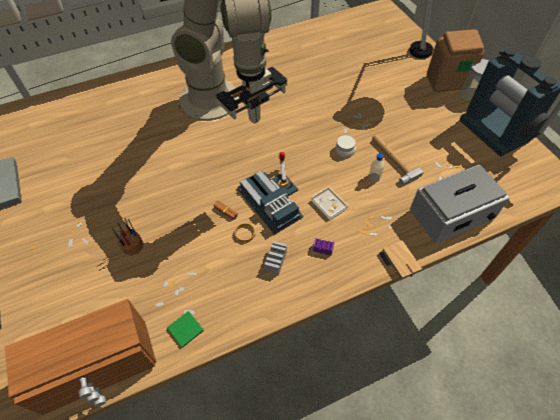

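Bystanders stand where they were. The lever is locked (knob 196,195; pivot 231,141) and the block sits square between the jaws. Numeric check next.

```bash
python3 - <<'E'
from way import *
m=cams.camera_model('wrist')
def w2v(P): 
    c,s=np.cos(p[2]),np.sin(p[2]); d=P[:2]-p[:2]; return np.r_[c*d[0]+s*d[1],-s*d[0]+c*d[1],P[2]]*1000
k=w2v(back(m,(196,195),.079)); print(np.degrees(np.arctan2(k[1]-83,k[0]+45)),np.hypot(k[1]-83,k[0]+45))
print('back',w2v(back(m,(290,112),.068)),'front',w2v(back(m,(290,84),.068)),'fixed',w2v(back(m,(292,50),.069)))
im=cv2.imread('pics/w17.png')[10:130,200:360]; cv2.imwrite('pics/w17c.png',cv2.resize(im,None,fx=5,fy=5,interpolation=cv2.INTER_CUBIC))
E
```

```text
151.515077797473 76.6827950764676
back [-6.04527487  2.18160342 68.        ] front [26.30404584  3.4782896  68.        ] fixed [63.58573098  2.65614952 69.        ]
```

View pics/w17c.png

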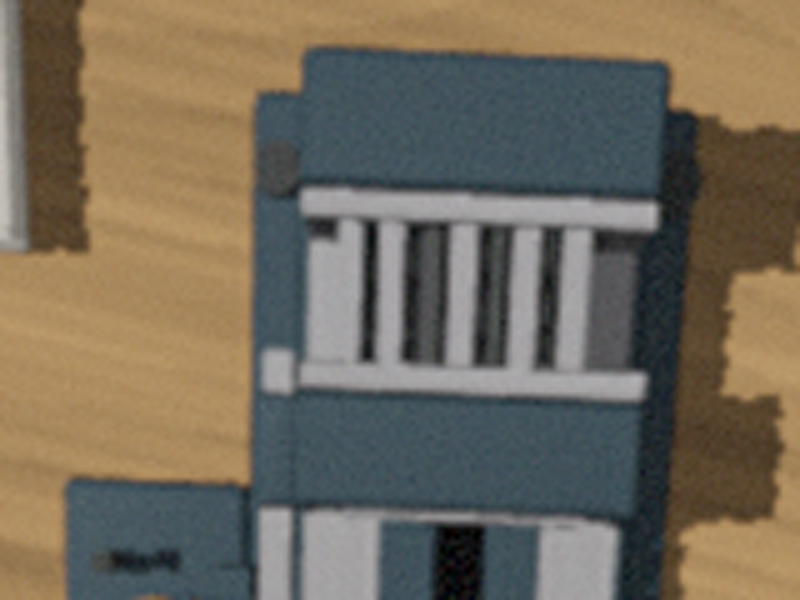

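Lever reads ~151° (stop 150°), jaw back ~-6 mm (tight position -7), and the block is square and ~7 mm off the centre line. All good, so I'm handing in.

```bash
python3 -c "
from rig import robot
print(robot.sign_off())"
```

```text
the job is handed in; nothing more can be done
None
```

The job is done and handed in at about 17.6 s, with no verdict shown. I swung the lever to its open stop, pushed the jaw until the block was tight, and swung the lever back to its locked stop, all with shut fingers.

**What the checks showed**
- **Cam opened:** the wrist picture put the lever at about 50° (stop is 50°), and the force jumped to about 10 N there. The jaw back then still read about -40 mm.
- **Jaw tight:** it stopped moving while the force rose to 25 N.
- **Locked:** pushing at the end gave no more movement and the force rose to 23 N. The final picture put the lever at about 151° (stop is 150°).
- **Final state:** the jaw back reads about -6 mm (-7 mm when tight). The block looks square and flush with both jaws, about 7 mm off the centre line. No bystander had visibly moved, and the robot is clear of everything.

**What failed or disagreed**
- **Refused move:** one move was refused for a missing "fingers" value, and nothing moved.
- **First sweep missed:** it passed over the knob without touching it. Both fixed cameras showed the real fingertips about 36 mm above the reported TCP, so I worked about 36 mm lower and checked the height in the pictures.
- **Small misfits in the final picture:** the knob radius came out at 77 mm instead of 80, and the fixed jaw face at 63.6 mm instead of 60. The final positions are therefore good to about 3 mm by vision; that the block is tight rests mainly on the force.

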